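# Sweep the finished collars into the sorting tray's trough

## Robot

A 6-joint arm with a two-finger parallel gripper is mounted at the origin on the work surface. World frame = base frame: x ahead of the robot, y to its left, z up, the work surface at z = 0. Lengths are in mm, angles in rad, forces in N, time in s.
With the tool pointing down it reaches from about 350 to 875 mm from the base axis. Payload 15.5 kg.
Tool frame: the origin (TCP) lies at the very end of the fingers, on their centre line; the grasp point (between the pads) lies tcp_to_grasp behind it (tcp_to_grasp is the distance from the TCP to the grasp point, in mm); z points along the fingers, y is the direction in which the jaws open and shut (so a half turn about z gives the same grasp; the last joint's range is limited). The gripper opens to 85 mm and grips with 20 to 120 N. Pads are 22 mm wide; open, the fingers measure 114 mm over their backs; the gripper's body (76 mm by 85 mm) begins 54 mm behind the grasp point. The pads swing forward as they close: fully open they stand 13 mm farther back than shut.
Start: joints at [-1.365, 0.494, 1.345, -0, 1.302, -0.096], TCP at [185.179, -596.938, 198.277] pointing down, gripper open.
Joint ranges: [-2.91, 2.91], [-0.82, 2.16], [0.22, 2.67], [-1.22, 4.37], [0.12, 2.79], [-3.08, 3.08]. Speed limits (rad/s): [1.89, 1.89, 2.57, 3.01, 3.01, 3.01].

## Interface

Orientations are given as a 3x3 rotation matrix whose columns are the frame's x, y, z axes.
In Python, from workcell import sense, capture, close_job, tcp_to_grasp gives the robot as it stands.
- The arm moves only by the shell command python3 -m handwheel 'ROWS'. ROWS is JSON, one flat list of numbers, 7 for each row, row after row: the turn, a rotation vector about the world's x, y, z in degrees, then the shift along the world's x, y, z in mm, then the gripper's target within -1 to 1 (fully open at 1, half-way at 0, shut at -1). A call has 1 to 8 rows; each row shifts and turns the commanded pose from where the row before left it; what a row does not reach is not made up. A row lasts 1/8 s, in which the tool goes at most 62.5 mm and 10.7 degrees, less where a joint would pass 70% of its speed; a pose out of reach is approached as far as the arm can. A call with a gripper value outside its range is refused whole. The fingers move at their own pace and stop on an object; the grip force is fixed at half the most. Time passes only in rows, so rows that do not move let the fingers close. It gives the time, the measured TCP pose, the force and the opening at its end, in the units of the state.
- sense(): the state, without advancing time (a new reading comes with each control period).
- capture(name): name is "scene" or "side" or "wrist"; returns a dict with "frame" (384x512x3 uint8, red, green, blue), "fx", "fy", "cx", "cy" (pixels), "R" (3x3) and "t" (3): a world point X has camera coordinates R X + t. Camera axes: x right, y down, z forward; pixel columns grow to the right and rows downward; lengths in mm; the calibration is good to about 2 mm. A picture is of the moment at which its call begins. There is no depth.
- close_job(): hands the job in, once; it reports no verdict.
The state is a dict: "time": time; "qpos": joint angles; "qd": joint speeds; "joint_torque": joint torques, N m; "tcp_pos": TCP position; "orientation": TCP orientation; "wrist_force": force on the tool from outside, world axes, zero at the start; "ft_torque": the same for the moment, N m; "grip_width": finger opening in mm.
Only numpy, scipy, OpenCV 4.12 (cv2) and the standard library are available. Lean on these libraries where they do the work, as an engineer would, in place of code of your own. Each camera call takes 0.05 s, during which the arm holds its last target.

## Task

On the sorting tray, use your closed fingertips to sweep the four plain flat brass collars across the deck and over its open edge into the trough, pushing them lightly and never pinching or lifting one. The two taller flanged bushings on the deck are still to be inspected: leave them standing where they are, and do not disturb the loupe or the V-block on the bench. Finish with all four collars lying in the trough.

Things in the scene. Friction and masses are not known exactly. Their poses are not given: they have to be found in the camera images.
- tray: bench sorting tray, grey metal with a pale deck, fixed, 244 mm (x) by 310 mm (y). Origin: centre of its underside, on the bench; z up, turned up to about 0.2 rad about z. Flat deck at x -116 to 116, y -88 to 152 mm, top 34 mm above the bench. A rim 3 mm thick, top 12 mm above the deck, runs round the whole tray, but none stands between deck and trough (see deck_edge, trough)
- deck_edge (a point): middle of the deck's open -y edge, on the deck's surface: 88 mm towards -y from the tray's origin, 34 mm above the bench; axes as the tray. The edge runs along x the full width of the deck, without a lip; a collar pushed in -y over it drops into the trough
- trough (a point): centre of the floor of the trough, an open channel along the deck's -y edge: 120 mm towards -y from the tray's origin, 4 mm above the bench; axes as the tray. 232 mm long (x), 64 mm wide (y), its floor 30 mm below the deck
- collar_1: plain turned brass collar: flat ring, 24 mm outside diameter, 12 mm bore, 10 mm high, 20 to 40 g, lying flat on the deck, with room for closed fingers behind it (side away from the trough); collar_4 lies just ahead of it. Origin: centre of its underside; z up at the start. Slides when pushed low at its side
- collar_2: plain turned brass collar: flat ring, 24 mm outside diameter, 12 mm bore, 10 mm high, 20 to 40 g, lying flat on the deck, with room for closed fingers behind it (side away from the trough). Origin: centre of its underside; z up at the start. Slides when pushed low at its side
- collar_3: plain turned brass collar: flat ring, 24 mm outside diameter, 12 mm bore, 10 mm high, 20 to 40 g, lying flat on the deck, with room for closed fingers behind it (side away from the trough). Origin: centre of its underside; z up at the start. Slides when pushed low at its side
- collar_4: plain turned brass collar: flat ring, 24 mm outside diameter, 12 mm bore, 10 mm high, 20 to 40 g, lying flat on the deck, 27 to 33 mm ahead of collar_1 (towards the trough) and at most 4 mm off its line: too little room for fingers between, the two go in one sweep. Origin: centre of its underside; z up at the start. Slides when pushed low at its side
- bushing_1: turned brass flanged bushing, taller than the collars: flange 26 mm across, 4 mm thick, at the bottom, sleeve 16 mm across, 26 mm high in all, standing upright on the deck; must stay there. Its centre is at least 32 mm to the side of any collar's straight run (tray -y) to the trough. Origin: centre of its underside; z up
- bushing_2: turned brass flanged bushing, taller than the collars: flange 26 mm across, 4 mm thick, at the bottom, sleeve 16 mm across, 26 mm high in all, standing upright on the deck; must stay there. Its centre is at least 32 mm to the side of any collar's straight run (tray -y) to the trough. Origin: centre of its underside; z up
- loupe: black eye loupe, a waisted tube 34 mm across and 34 mm high, standing on the bench beyond the trough (on the tray's -y side); not to be moved. Origin: centre of its underside
- v_block: steel V-block, 50 x 40 x 36 mm, standing on the bench beyond the trough (on the tray's -y side); not to be moved. Origin: centre of its underside
Things that resemble listed ones, but are neither listed nor needed, are in the scene too. Leave any green or pink look-alike of the collar_1 alone.

How it is judged (in metres and radians):
At the end, for the whole second after the job is handed in: All four collars lie at rest in the trough (inside its walls, lying or standing on edge, the centre of the underside at least 4 mm below the deck); both flanged bushings stand upright within 10 mm, and the loupe and V-block within 15 mm, of where they began (y of collar_1 in the frame of tray between -0.156 and -0.084 m and x of collar_1 in the frame of tray between -0.12 and 0.12 m and z of each of collar_1, collar_2, collar_3, collar_4 in the frame of tray below 0.03 m and linear speed of each of collar_1, collar_2, collar_3, collar_4 below 0.02 m/s and y of collar_2 in the frame of tray between -0.156 and -0.084 m and x of collar_2 in the frame of tray between -0.12 and 0.12 m and y of collar_3 in the frame of tray between -0.156 and -0.084 m and x of collar_3 in the frame of tray between -0.12 and 0.12 m and y of collar_4 in the frame of tray between -0.156 and -0.084 m and x of collar_4 in the frame of tray between -0.12 and 0.12 m and distance of each of bushing_1, bushing_2 from where it was at the start of the episode below 0.01 m and angle between each of bushing_1, bushing_2's own z axis and vertical below 0.2 rad and distance of each of loupe, v_block from where it was at the start of the episode below 0.015 m); the robot touches nothing.
It fails at once if a collar is lifted more than 15 mm off the deck (z of any of collar_1, collar_2, collar_3, collar_4 in the frame of tray above 0.049 m).
It fails at once if a collar is pinched, or pressed with more than 15 N by the fingers (contact force between the fingers and collar_1 above 15 N or contact force between the fingers and collar_2 above 15 N or contact force between the fingers and collar_3 above 15 N or contact force between the fingers and collar_4 above 15 N).
It fails at once if a flanged bushing is pushed 10 mm or more from its place, or tipped (distance of any of bushing_1, bushing_2 from where it was at the start of the episode above 0.01 m or angle between any of bushing_1, bushing_2's own z axis and vertical above 0.35 rad).
It fails at once if the loupe or the V-block is moved 15 mm or more (distance of any of loupe, v_block from where it was at the start of the episode above 0.015 m).
It also fails if it takes over 51 s, if anything falls off the work surface, if the arm or the gripper's body presses on something with over 40 N, if the wrist force passes 120 N, or if a joint passes its speed limit or range.

## Working session

There is one attempt and no reset: what is moved stays moved. The work goes in short steps, Python scripts to look and compute and a shell command to move; the robot and the scene stay as the last step left them, time stands still between calls to the robot, and variables do not carry over. Pictures are saved under pics/ and viewed, and the job is handed in when it is done.

```bash
mkdir -p pics; ls; python3 - <<'E'
from workcell import sense,capture,tcp_to_grasp
import cv2,numpy as np
print(tcp_to_grasp); s=sense(); print(s['time'],s['tcp_pos'],np.round(s['orientation'],3).tolist(),s['grip_width'])
for n in ['scene','side','wrist']:
    c=capture(n); cv2.imwrite(f'pics/{n}0.png',c['frame'][:,:,::-1]); np.save(f'pics/{n}0.npy',c,allow_pickle=True)
    print(n,c['fx'],c['cx'],c['cy'],np.round(-np.array(c['R']).T@np.array(c['t'])))
E
```

```text
pics
18.700000000000003
0.0 [ 185.1034184  -596.55903563  197.71051777] [[0.955, 0.296, -0.0], [0.296, -0.955, 0.001], [0.0, -0.001, -1.0]] 85.28896298029233
scene 417.89105908495645 250.57846677542943 196.0946281260399 [901. 487. 473.]
side 426.3980800109866 251.09009791552882 183.15228389395853 [193. 448. 602.]
wrist 286.35437083532884 256.98409527193473 187.9342296283252 [ 261. -573.  373.]
```

View pics/scene0.png

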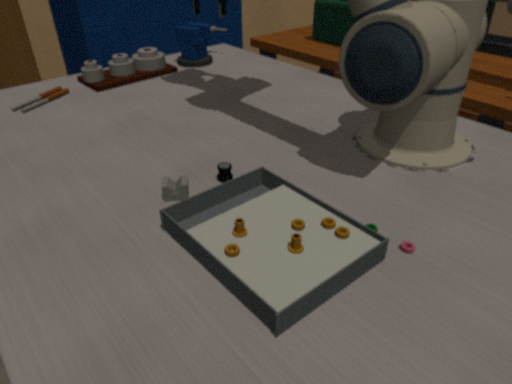

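View pics/side0.png

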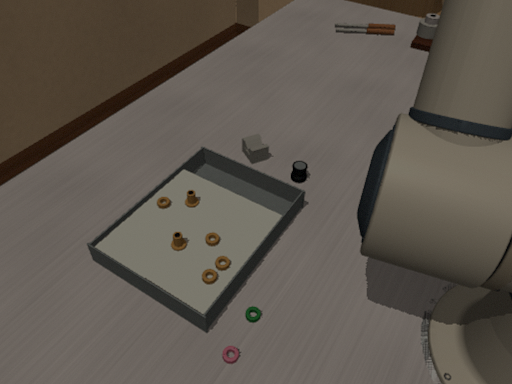

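View pics/wrist0.png

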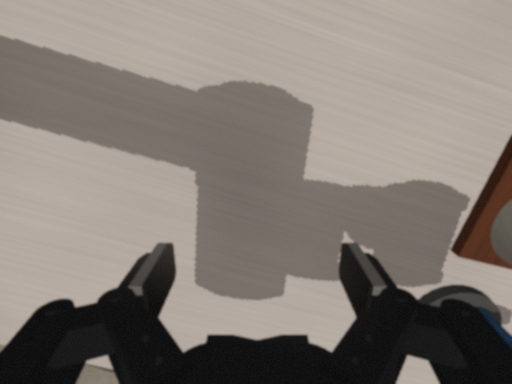

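The scene view shows the tray, with collars near (298,224), (329,222), (343,232) and (232,250) and bushings at (239,228) and (297,243). The side view shows collars at (164,202), (212,239), (222,263) and (209,276), and bushings at (192,198) and (178,241). The green and pink look-alikes lie off the tray.

```bash
cat > h.py <<'E'
import cv2,numpy as np
from workcell import sense,capture
def ray(c,uv,z):
    d=np.array([(uv[0]-c['cx'])/c['fx'],(uv[1]-c['cy'])/c['fy'],1.]); R=np.array(c['R']);o=-R.T@np.array(c['t']).ravel();d=R.T@d
    return (o+d*(z-o[2])/d[2])[:2]
def blobs(c,z=39,lo=(8,120,60),hi=(25,255,255)):
    hsv=cv2.cvtColor(c['frame'],cv2.COLOR_RGB2HSV); m=cv2.inRange(hsv,lo,hi)
    n,l,s,ce=cv2.connectedComponentsWithStats(m); out=[]
    for i in range(1,n):
        if 15<s[i,4]<600:
            # filled-contour centre
            k,_=cv2.findContours((l==i).astype(np.uint8),cv2.RETR_EXTERNAL,cv2.CHAIN_APPROX_NONE)
            M=cv2.moments(cv2.convexHull(k[0])); 
            if M['m00']==0: continue
            p=(M['m10']/M['m00'],M['m01']/M['m00']); out.append((np.round(p,1),s[i,2:5],np.round(ray(c,p,z),1)))
    return out
E
python3 - <<'E'
from h import *
for n in ['scene','side']:
    c=np.load(f'pics/{n}0.npy',allow_pickle=True).item()
    print(n)
    for b in blobs(c):
        if (140<b[0][1]<300): print(*b)
    b=blobs(c)
    roi=(150,160,250,180) if n=='scene' else (80,140,240,185)
    x,y,w,h=roi; f=c['frame'][y:y+h,x:x+w]
    cv2.imwrite(f'pics/{n}_z.png',cv2.resize(f,None,fx=3.1,fy=3.1,interpolation=cv2.INTER_CUBIC)[:,:,::-1])
E
```

```text
scene
[239.4 227.9] [ 14  18 167] [571.2  37.6]
[297.5 224.2] [ 12  11 112] [489.3  93.2]
[328.2 222.8] [ 13  11 117] [446.8 124.1]
[341.9 232. ] [ 13  11 121] [448.2 155.8]
[295.4 243.6] [ 15  19 187] [527.6 127.7]
[231.6 249.9] [ 14  13 146] [614.9  74.4]
side
[191.2 198.7] [ 14  17 126] [577.5  39.9]
[162.7 201.7] [13 11 89] [615.9  74.7]
[178.  241.3] [ 16  18 160] [533.3 130.2]
[211.8 238.7] [ 13  13 117] [489.5  94.6]
[222.2 262.6] [ 14  14 127] [446.3 124.6]
[208.8 275.8] [ 15  15 136] [449.1 156.5]
```

View pics/scene_z.png

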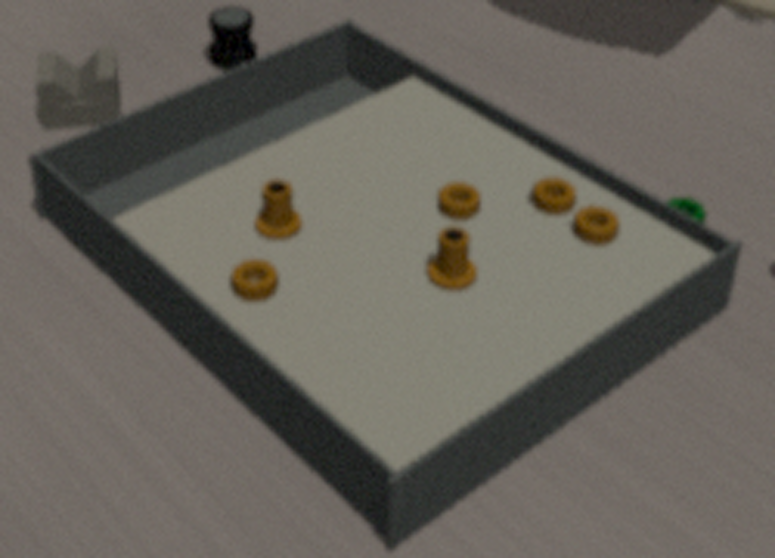

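View pics/side_z.png

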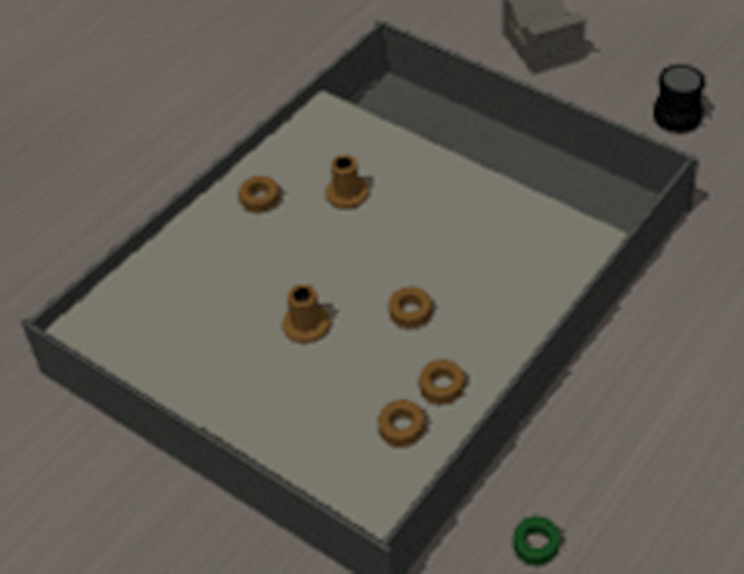

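```bash
python3 - <<'E'
from h import *
S=np.load('pics/scene0.npy',allow_pickle=True).item(); D=np.load('pics/side0.npy',allow_pickle=True).item()
f=lambda c,o,p,z: np.round(ray(c,(o[0]+(p[0]+.5)/3.1-.5,o[1]+(p[1]+.5)/3.1-.5),z),1)
so=(150,160);do=(80,140)
for n,c,o,pts in [('scene',S,so,[(348,24),(738,247),(33,160),(393,474)]),('side',D,do,[(381,23),(694,160),(24,322),(388,545)])]:
    q=[f(c,o,p,46) for p in pts]; print(n,'rim',*q, 'cen',sum(q)/4)
    for i,j in [(0,1),(2,3),(0,2),(1,3)]:
        d=q[j]-q[i]; print(i,j,np.hypot(*d).round(1),np.degrees(np.arctan2(d[1],d[0])).round(2))
for n,c,o,pts in [('scene',S,so,[(413,77),(117,217)]),('side',D,do,[(325,92),(628,235)])]:
    q=[f(c,o,p,34) for p in pts]; d=q[1]-q[0]; print(n,'edge',*q,np.degrees(np.arctan2(d[1],d[0])))
print('bush tops', f(S,so,(277,186),60),f(D,do,(344,163),60),f(S,so,(454,235),60),f(D,do,(302,293),60))
print('flange', f(S,so,(277,223),37),f(D,do,(347,192),37),f(S,so,(452,274),37),f(D,do,(307,324),37))
E
```

```text
scene rim [417.4 -85.3] [414.5 219.8] [654.1 -82.6] [648.7 217.4] cen [533.675  67.325]
0 1 305.1 90.54
2 3 300.0 91.03
0 2 236.7 0.65
1 3 234.2 -0.59
side rim [647.7 -86. ] [411.4 -86.6] [649.  219.7] [410.2 216.8] cen [529.575  65.975]
0 1 236.3 -179.85
2 3 238.8 -179.3
0 2 305.7 89.76
1 3 303.4 90.23
scene edge [416.4 -22.4] [638.  -20.7] 0.43953481258465393
side edge [643.8 -20.9] [418.9 -21.5] -179.8471436809765
bush tops [574.1  41.6] [574.4  42.8] [531.1 131.7] [531.3 131.5]
flange [576.2  43.1] [573.7  43.8] [533.3 133.9] [529.5 133.2]
```

Solved: the tray is aligned with the world axes (about 0.2°), with its deck edge at y≈-21. In world mm:

| Item | Position (x, y) |
|---|---|
| collar_1 | (448.6, 156) |
| collar_4 | (446.6, 124) |
| other two collars | (489.4, 94), (615.4, 74.6) |
| bushings | (574, 42.5), (531, 132) |

Next I'll close the fingers, turn the jaw axis along x and move over.

```bash
python3 -m handwheel '[0,0,9.1,35,50,0,-1, 0,0,9.1,35,50,0,-1, 0,0,9.1,35,50,0,-1, 0,0,9.1,35,50,0,-1, 0,0,9.1,35,50,0,-1, 0,0,9.1,35,50,0,-1, 0,0,9.1,35,50,0,-1, 0,0,9.1,35,50,0,-1]'
```

```text
time: 1.15
tcp_pos: [466.1, -195.2, 198.3]
orientation: [[-0.006, 1.0, 0.0], [1.0, 0.006, -0.0], [-0.0, 0.0, -1.0]]
wrist_force: [0.4, -0.9, 0.5]
grip_width: -0.1
```

```bash
python3 -m handwheel '[0,0,0,3,46,0,-1, 0,0,0,3,46,0,-1, 0,0,0,3,46,0,-1, 0,0,0,3,46,0,-1, 0,0,0,4,46,-20,-1, 0,0,0,4,46,-20,-1, 0,0,0,3,46,-20,-1, 0,0,0,0,2,-40,-1]'; python3 - <<'E'
from h import *
for n in ['scene','side']:
    cv2.imwrite(f'pics/{n}1.png',capture(n)['frame'][:,:,::-1])
E
```

```text
time: 2.15
tcp_pos: [489.2, 129.9, 98.3]
orientation: [[-0.004, 1.0, 0.003], [1.0, 0.004, 0.001], [0.001, 0.003, -1.0]]
wrist_force: [0.5, -0.6, -0.4]
grip_width: 0.1
```

View pics/side1.png

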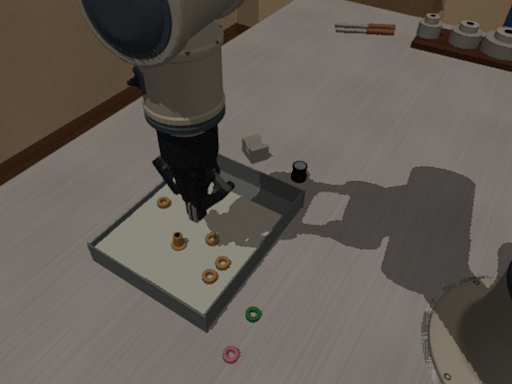

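View pics/scene1.png

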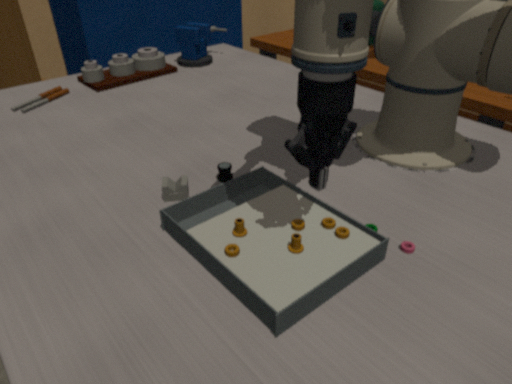

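The fingers hang closed above the deck, and the knuckles splay well above the 26 mm bushings. Next I'll descend behind the middle collar and sweep.

```bash
python3 -m handwheel '[0,0,0,0,0,-30,-1, 0,0,0,0,0,-20,-1, 0,0,0,0,0,-10,-1, 0,0,0,0,0,0,-1]'; python3 - <<'E'
from h import *
for n in ['scene','side']:
    cv2.imwrite(f'pics/{n}2.png',cv2.resize(capture(n)['frame'][130:330,80:400,::-1],None,fx=2.4,fy=2.4))
E
```

```text
time: 2.75
tcp_pos: [488.4, 126.7, 38.7]
orientation: [[-0.0, 1.0, -0.0], [1.0, 0.0, -0.0], [-0.0, -0.0, -1.0]]
wrist_force: [0.2, 0.7, 0.2]
grip_width: -0.1
```

View pics/scene2.png

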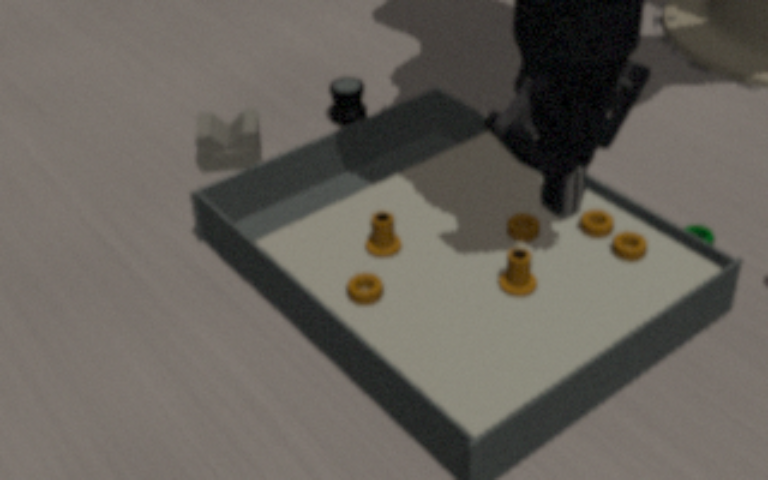

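View pics/side2.png

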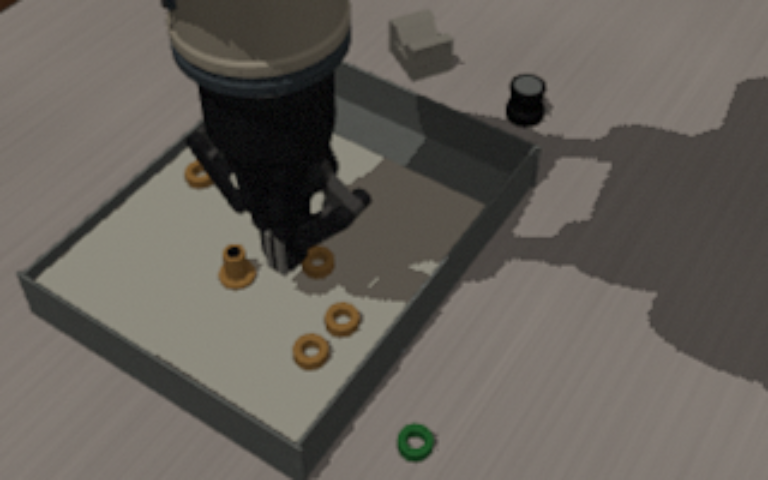

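The tip stands behind the middle collar, clear of the bushing. I'll start the sweep gently.

```bash
python3 -m handwheel '[0,0,0,1,-4,0,-1, 0,0,0,0,-4,0,-1, 0,0,0,0,-4,0,-1, 0,0,0,0,-5,0,-1, 0,0,0,0,-6,0,-1, 0,0,0,0,-6,0,-1, 0,0,0,0,-6,0,-1, 0,0,0,0,-6,0,-1]'; python3 - <<'E'
from h import *
for n in ['scene','side']:
    c=capture(n)
    for b in blobs(c):
        if 140<b[0][1]<300: print(n,*b)
    cv2.imwrite(f'pics/{n}3.png',cv2.resize(c['frame'][130:330,80:400,::-1],None,fx=2.4,fy=2.4))
E
```

```text
time: 3.85
tcp_pos: [489.2, 85.6, 38.3]
orientation: [[-0.001, 1.0, -0.0], [1.0, 0.001, -0.0], [-0.0, -0.0, -1.0]]
wrist_force: [0.0, 1.2, 0.1]
grip_width: 0.2
scene [239.3 227.9] [ 14  18 167] [571.3  37.7]
scene [297.3 224.1] [ 13  11 114] [489.5  92.8]
scene [328.2 222.8] [ 13  11 114] [446.7 124.2]
scene [341.9 232.1] [ 13  11 123] [448.4 155.8]
scene [295.4 243.7] [ 15  19 191] [527.6 127.8]
scene [231.7 249.9] [ 14  13 143] [614.8  74.4]
side [190.5 200.6] [14 15 92] [575.6  44.3]
side [163.2 202.1] [ 13  11 102] [614.6  75. ]
side [177.9 241.2] [ 15  18 180] [533.5 130.2]
side [211.9 238.7] [ 13  13 121] [489.5  94.4]
side [222.2 262.6] [ 14  14 131] [446.3 124.6]
side [209.1 276. ] [ 15  15 146] [448.5 156.6]
```

View pics/side3.png

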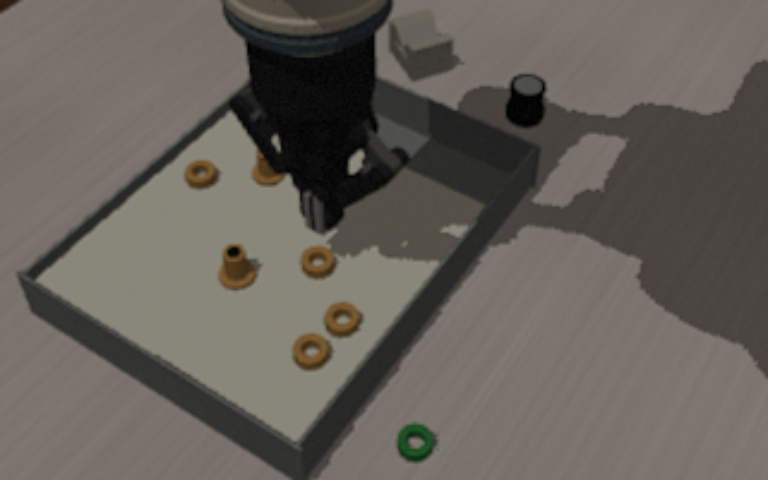

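View pics/scene3.png

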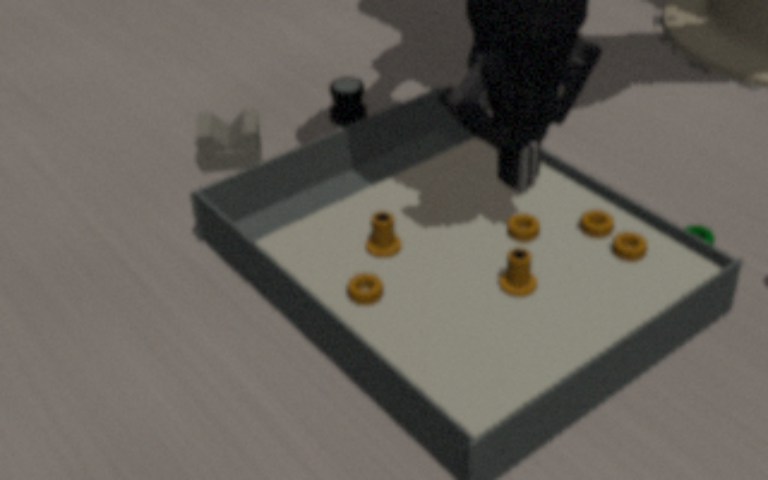

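```bash
python3 - <<'E'
from h import *
D=capture('side');S=capture('scene'); s=sense(); print(s['tcp_pos'],s['qpos'])
for z in (38,45,50,55): print(z, ray(D,(80+320/2.4,130+228/2.4),z))
def proj(c,X):
    p=np.array(c['R'])@np.array(X,float)+np.array(c['t']).ravel(); return c['fx']*p[0]/p[2]+c['cx'],c['fy']*p[1]/p[2]+c['cy']
for c in (D,S):
    for dx,dy in((0,0),(14,11),(-14,11),(14,-11),(-14,-11)):
        u=proj(c,s['tcp_pos']+np.array([dx,dy,0])); print((np.array(u)-[80,130])*2.4)
E
```

```text
[489.21401867  85.97688911  38.28721501] [5.36526999e-02 5.49750605e-01 1.82644317e+00 7.09731186e-05
 7.65386681e-01 5.33632429e-02]
38 [506.10313545  67.91865101]
45 [502.20890312  72.63858576]
50 [499.4273086   76.00996772]
55 [496.64571409  79.38134969]
[323.94619686 253.86648562]
[298.68490933 255.40128837]
[330.76594945 272.74464218]
[317.35198923 235.61267324]
[349.11158388 252.3375095 ]
[514.8655837  222.06580352]
[511.34454953 237.17430282]
[539.81236989 221.5398298 ]
[489.91593347 222.59183763]
[518.24742933 207.55455205]
```

```bash
python3 - <<'E'
from h import *
D=capture('side');S=capture('scene')
for n,c in (('side',D),('scene',S)):
    cv2.imwrite(f'pics/{n}4.png',cv2.resize(c['frame'][170:270,170:330,::-1],None,fx=5,fy=5,interpolation=cv2.INTER_CUBIC))
for z in (38,44,50,55,60,65): print(z, ray(D,(80+320/2.4,130+230/2.4),z),ray(S,(80+520/2.4,130+190/2.4),z))
E
```

```text
38 [504.96367541  69.4536552 ] [458.53999831  59.65590427]
44 [501.63789288  73.48297163] [464.6501177   65.56045366]
50 [498.31211036  77.51228806] [470.7602371   71.46500304]
55 [495.54062492  80.87005176] [475.85200326  76.38546086]
60 [492.76913948  84.22781545] [480.94376943  81.30591869]
65 [489.99765404  87.58557914] [486.03553559  86.22637651]
```

View pics/side4.png

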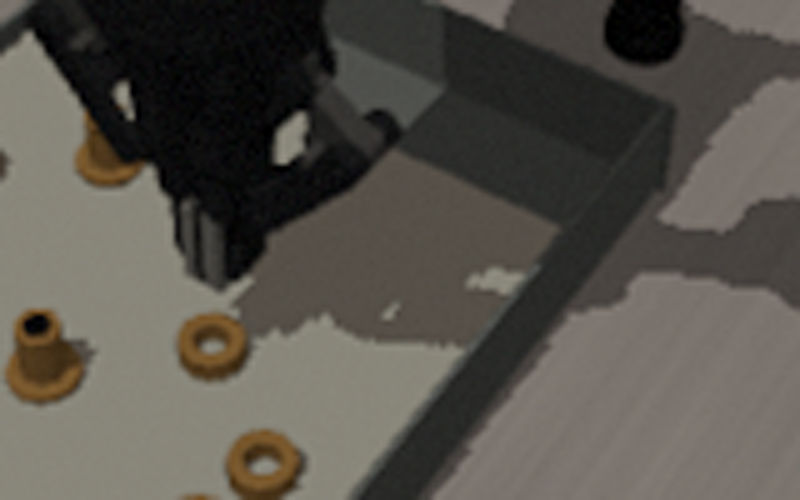

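View pics/scene4.png

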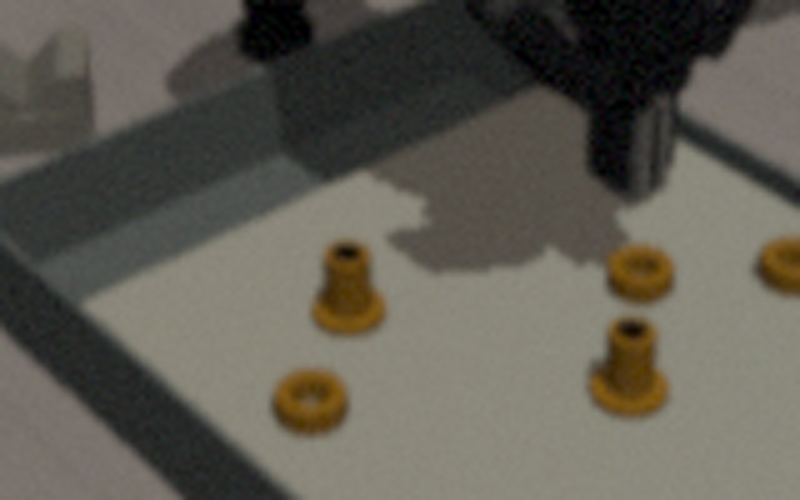

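The collar hasn't moved: both views show the fingertips hovering about 30 mm above the deck, although the TCP reads z=38. The tip corner triangulates to z≈70. I'll back off behind the collar, lower in stages with visual checks, and measure the tip properly.

```bash
python3 -m handwheel '[0,0,0,0,20,0,-1, 0,0,0,0,22,0,-1, 0,0,0,0,0,-5,-1, 0,0,0,0,0,-5,-1,0,0,0,0,0,0,-1]'; python3 - <<'E'
from h import *
print(sense()['tcp_pos'],sense()['wrist_force'])
def proj(c,X):
    p=np.array(c['R'])@np.array(X,float)+np.array(c['t']).ravel(); return c['fx']*p[0]/p[2]+c['cx'],c['fy']*p[1]/p[2]+c['cy']
t=sense()['tcp_pos']
for n in('side','scene'):
    c=capture(n); im=cv2.resize(c['frame'][170:270,170:330,::-1],None,fx=5,fy=5,interpolation=cv2.INTER_CUBIC)
    im=cv2.convertScaleAbs(im,alpha=2)
    for dz in (0,10,20,30,40):
        u=proj(c,t+[0,0,dz]); cv2.circle(im,(int((u[0]+.5-170)*5),int((u[1]+.5-170)*5)),4,(0,0,255),-1)
    cv2.imwrite(f'pics/{n}5.png',im)
c=capture('wrist');cv2.imwrite('pics/wrist5.png',cv2.convertScaleAbs(c['frame'][:,:,::-1],alpha=1.5))
print(np.round(-np.array(c['R']).T@np.array(c['t']).ravel()),proj(c,t))
E
```

```text
time: 4.78
tcp_pos: [488.8, 127.5, 27.8]
orientation: [[-0.0, 1.0, -0.001], [1.0, 0.0, -0.0], [-0.0, -0.001, -1.0]]
wrist_force: [-0.5, 0.3, -0.2]
grip_width: 0.0
[488.82017718 127.50148192  27.77317132] [-0.50303975  0.29241041 -0.21277743]
[487. 208. 203.] (np.float64(258.9357771970184), np.float64(219.4600335420785))
```

View pics/side5.png

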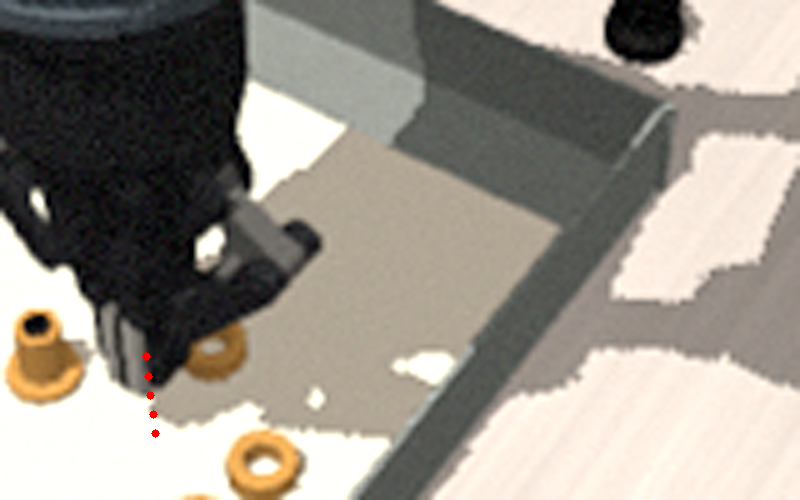

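View pics/scene5.png

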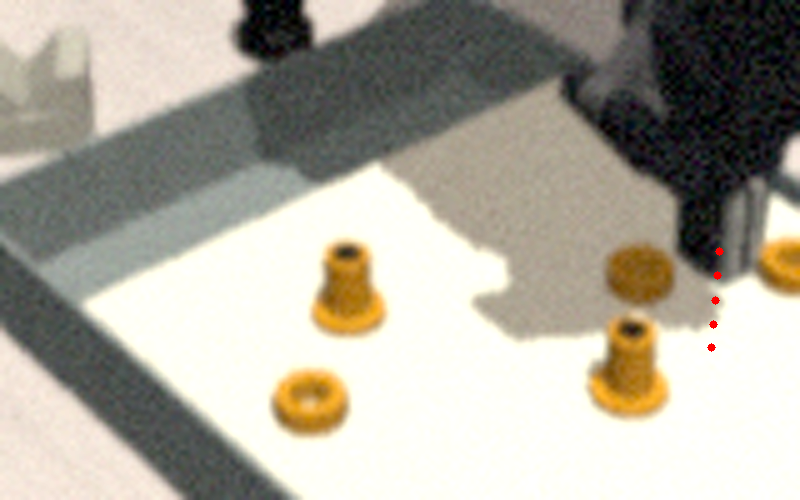

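View pics/wrist5.png

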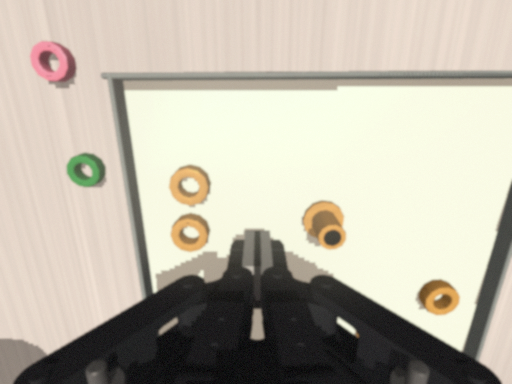

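Projected onto both views, the fingertips sit 40 mm above the reported TCP, while x and y agree. The tip is 19 × 22 mm. So the reading is off in height, and I'll use the camera for z: lower 20 mm, check, then the rest.

```bash
cat >> h.py <<'E'
def proj(c,X):
    p=np.array(c['R'])@np.array(X,float)+np.array(c['t']).ravel(); return c['fx']*p[0]/p[2]+c['cx'],c['fy']*p[1]/p[2]+c['cy']
def shot(tag,off=40,names=('side','scene'),roi=(150,160,200,125)):
    t=sense()['tcp_pos']; x,y,w,h=roi; ims=[]
    for n in names:
        c=capture(n); im=cv2.convertScaleAbs(cv2.resize(c['frame'][y:y+h,x:x+w,::-1],None,fx=4,fy=4,interpolation=cv2.INTER_CUBIC),alpha=1.8)
        for d in ((-9.5,-11),(9.5,-11),(9.5,11),(-9.5,11)):
            u=proj(c,t+np.array([d[0],d[1],off])); cv2.circle(im,(int((u[0]+.5-x)*4),int((u[1]+.5-y)*4)),3,(0,0,255),-1)
        cv2.imwrite(f'pics/{n}{tag}.png',im)
        print(n,[(b[0].tolist(),b[2].tolist()) for b in blobs(c) if 140<b[0][1]<300])
E
python3 -m handwheel '[0,0,0,0,0,-10,-1, 0,0,0,0,0,-5,-1, 0,0,0,0,0,-5,-1,0,0,0,0,0,0,-1]'; python3 -c "
from h import *
shot(6)"
```

```text
time: 5.42
tcp_pos: [488.9, 128.0, 7.8]
orientation: [[-0.001, 1.0, -0.001], [1.0, 0.001, -0.0], [-0.0, -0.001, -1.0]]
wrist_force: [-0.7, -0.1, 0.3]
grip_width: -0.2
side [([160.4, 201.1], [620.4, 75.9]), ([177.9, 241.2], [533.5, 130.1]), ([222.2, 262.6], [446.3, 124.5]), ([209.1, 276.0], [448.5, 156.6])]
scene [([239.3, 228.0], [571.4, 37.7]), ([297.6, 224.4], [489.6, 93.8]), ([328.4, 222.8], [446.4, 124.3]), ([341.9, 232.1], [448.3, 155.8]), ([295.3, 243.3], [527.0, 127.0]), ([231.7, 249.9], [614.7, 74.2])]
```

View pics/side6.png

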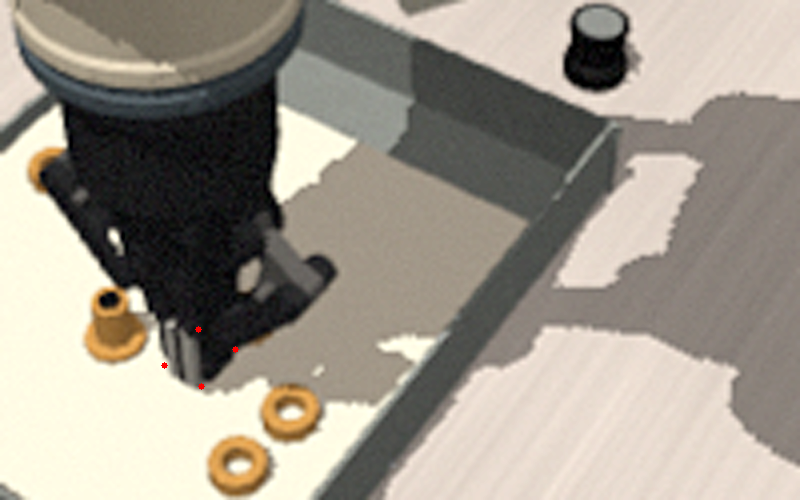

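View pics/scene6.png

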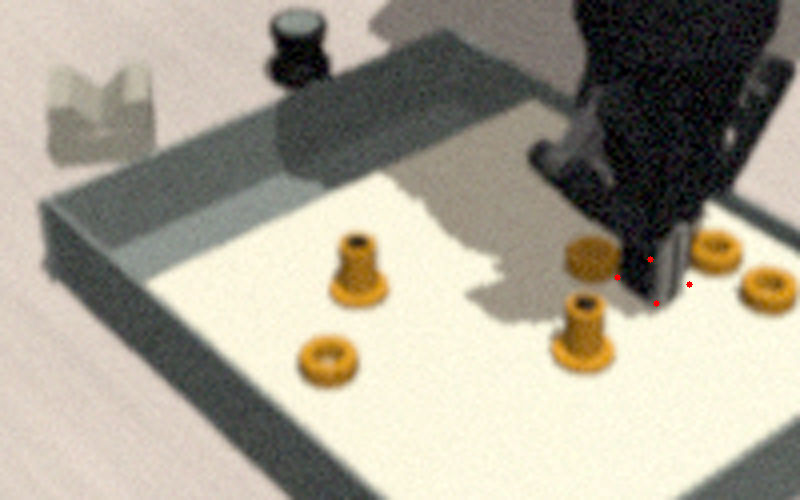

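Prediction matches (tip z≈48). I'll check the knuckle height against the bushings and the rim before going lower.

```bash
python3 - <<'E'
from h import *
t=sense()['tcp_pos'];c=capture('side');s=capture('scene')
for dx in (25,35,45,55):
  for z in (68,78,88,98,108,118):
    a=(np.array(proj(c,[t[0]-dx,t[1],z]))+.5-[150,160])*4; b=(np.array(proj(s,[t[0]+dx,t[1],z]))+.5-[150,160])*4
    print(dx,z-48,a.round(),b.round())
E
```

```text
25 20 [246. 353.] [612. 266.]
25 30 [245. 337.] [613. 246.]
25 40 [244. 321.] [615. 225.]
25 50 [242. 304.] [616. 204.]
25 60 [241. 287.] [617. 183.]
25 70 [240. 270.] [619. 161.]
35 20 [267. 365.] [594. 276.]
35 30 [266. 349.] [595. 256.]
35 40 [265. 332.] [596. 235.]
35 50 [264. 316.] [597. 214.]
35 60 [263. 298.] [599. 193.]
35 70 [261. 281.] [600. 171.]
45 20 [288. 376.] [575. 286.]
45 30 [287. 360.] [576. 266.]
45 40 [286. 344.] [577. 245.]
45 50 [285. 327.] [578. 224.]
45 60 [284. 310.] [579. 202.]
45 70 [283. 293.] [580. 181.]
55 20 [309. 388.] [556. 297.]
55 30 [308. 372.] [557. 276.]
55 40 [308. 355.] [558. 255.]
55 50 [307. 339.] [559. 234.]
55 60 [306. 322.] [560. 213.]
55 70 [306. 304.] [561. 191.]
```

The knuckles are over 40 mm above the tip at 35 mm lateral, so there is plenty of clearance. I'll lower to tip z≈38.

```bash
python3 -m handwheel '[0,0,0,0,0,-5,-1, 0,0,0,0,0,-3,-1, 0,0,0,0,0,-2,-1,0,0,0,0,0,0,-1]';python3 -m handwheel '[0,0,0,0.5,-4,0,-1, 0,0,0,0,-4,0,-1, 0,0,0,0,-4,0,-1, 0,0,0,0,-5,0,-1, 0,0,0,0,-5,0,-1, 0,0,0,0,-5,0,-1,0,0,0,0,0,0,-1]'; python3 -c "
from h import *
shot(7)"
```

```text
time: 6.12
tcp_pos: [489.4, 128.1, 0.7]
orientation: [[-0.001, 1.0, 0.002], [1.0, 0.001, 0.0], [0.0, 0.002, -1.0]]
wrist_force: [-14.9, -2.1, 71.3]
grip_width: -0.3
time: 7.0
tcp_pos: [493.1, 102.3, 0.8]
orientation: [[0.0, 1.0, 0.007], [1.0, -0.0, 0.002], [0.002, 0.007, -1.0]]
wrist_force: [-0.7, 13.9, 54.4]
grip_width: -0.2
side [([163.2, 202.1], [614.6, 75.0]), ([177.9, 241.2], [533.5, 130.2]), ([220.1, 238.2], [478.6, 85.8]), ([222.3, 262.6], [446.2, 124.6]), ([209.0, 276.0], [448.5, 156.6])]
scene [([288.3, 220.3], [493.6, 75.1]), ([239.4, 227.9], [571.2, 37.6]), ([328.1, 222.7], [446.7, 123.8]), ([341.8, 232.1], [448.6, 155.7]), ([295.5, 243.4], [527.1, 127.4]), ([231.6, 249.9], [614.8, 74.2])]
```

View pics/side7.png

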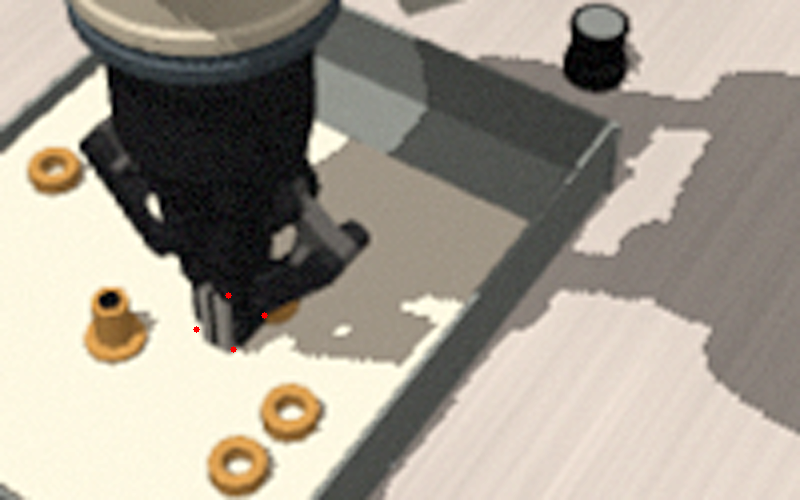

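View pics/scene7.png

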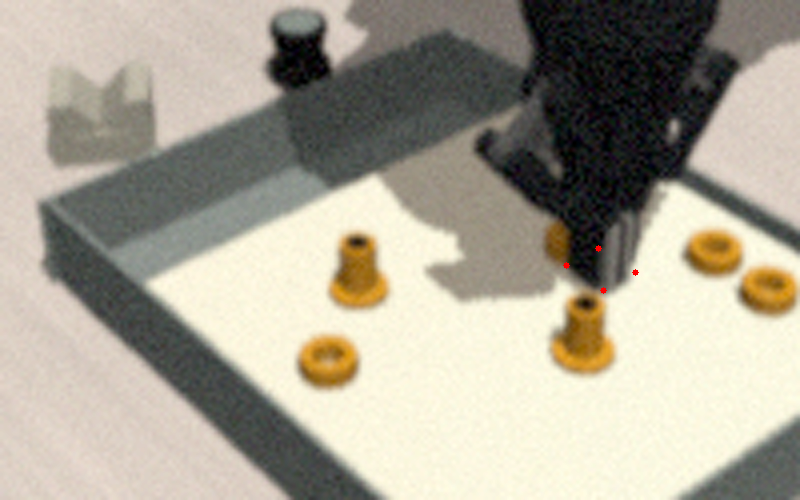

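The tip has reached the deck: the wrist shows 54–71 N upward, so the true tip offset is nearer 33 mm than 40. The collar has started to move. I'll lift 6 mm straight away to relieve this.

```bash
python3 -m handwheel '[0,0,0,0,0,3,-1,0,0,0,0,0,3,-1,0,0,0,0,0,0,-1]'
```

```text
time: 7.48
tcp_pos: [489.6, 101.0, 4.2]
orientation: [[-0.001, 1.0, -0.0], [1.0, 0.001, -0.0], [-0.0, -0.0, -1.0]]
wrist_force: [-0.0, 0.8, -0.8]
grip_width: -0.1
```

Free again at reading z≈4.2 (tip about 3 mm above the deck). Continuing the sweep at this height.

```bash
python3 -m handwheel '[0,0,0,0,-4,0,-1,0,0,0,0,-5,0,-1,0,0,0,0,-6,0,-1,0,0,0,0,-6,0,-1,0,0,0,0,-6,0,-1,0,0,0,0,-6,0,-1,0,0,0,0,-6,0,-1,0,0,0,0,-6,0,-1]'; python3 -c "
from h import *
shot(8,34)"
```

```text
time: 8.48
tcp_pos: [489.7, 55.7, 4.3]
orientation: [[-0.001, 1.0, 0.0], [1.0, 0.001, 0.0], [0.0, 0.0, -1.0]]
wrist_force: [-0.5, 0.1, -0.0]
grip_width: 0.3
side [([191.2, 198.8], [577.5, 40.0]), ([163.1, 202.1], [614.7, 75.0]), ([237.1, 220.4], [477.2, 36.8]), ([177.9, 241.2], [533.5, 130.2]), ([222.2, 262.6], [446.3, 124.6]), ([209.1, 276.0], [448.5, 156.6])]
scene [([271.6, 208.2], [491.8, 29.6]), ([239.3, 227.9], [571.2, 37.6]), ([328.2, 222.8], [446.6, 124.1]), ([341.9, 232.1], [448.4, 155.8]), ([295.3, 243.7], [527.8, 127.8]), ([231.7, 249.9], [614.7, 74.2])]
```

View pics/side8.png

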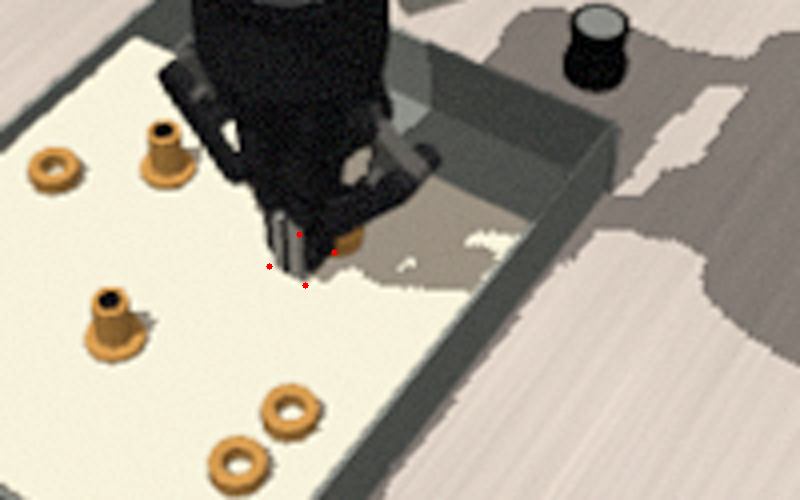

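View pics/scene8.png

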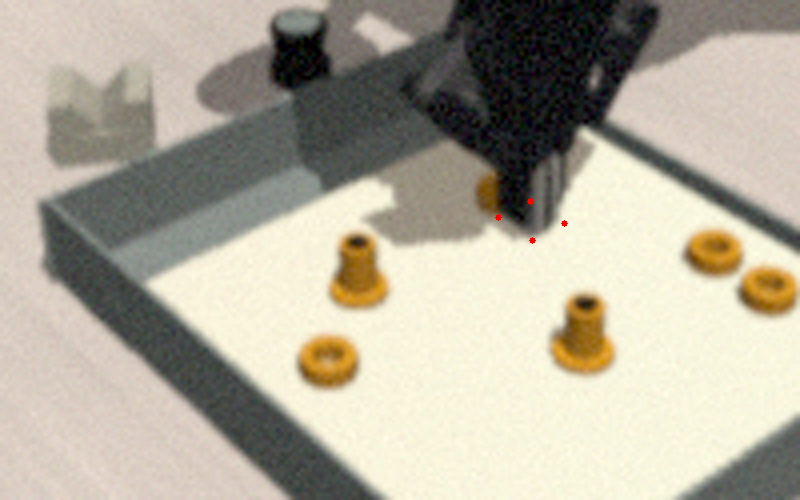

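The collar rides centred ahead of the fingertips. I'll carry it over the edge.

```bash
python3 -m handwheel '[0,0,0,0,-5,0,-1,0,0,0,0,-6,0,-1,0,0,0,0,-6,0,-1,0,0,0,0,-7,0,-1,0,0,0,0,-7,0,-1,0,0,0,0,-7,0,-1,0,0,0,0,-7,0,-1,0,0,0,0,-6,0,-1]';python3 -m handwheel '[0,0,0,0,-6,0,-1,0,0,0,0,-6,0,-1,0,0,0,0,-6,0,-1,0,0,0,0,-6,0,-1,0,0,0,0,-6,0,-1,0,0,0,0,-5,0,-1,0,0,0,0,0,0,-1]'; python3 -c "
from h import *
shot(9,34)"
```

```text
time: 9.57
tcp_pos: [489.7, 4.6, 4.3]
orientation: [[-0.0, 1.0, -0.0], [1.0, 0.0, -0.0], [-0.0, -0.0, -1.0]]
wrist_force: [-0.4, 0.8, -0.3]
grip_width: -0.2
time: 10.45
tcp_pos: [489.7, -30.3, 4.3]
orientation: [[-0.0, 1.0, 0.0], [1.0, 0.0, -0.0], [-0.0, 0.0, -1.0]]
wrist_force: [-0.8, 0.1, -0.7]
grip_width: -0.0
side [([191.2, 198.8], [577.4, 39.9]), ([163.1, 202.1], [614.7, 75.0]), ([258.8, 200.3], [471.8, -26.2]), ([178.0, 241.2], [533.3, 130.2]), ([222.2, 262.6], [446.3, 124.6]), ([209.0, 276.0], [448.6, 156.6])]
scene [([239.3, 227.9], [571.3, 37.5]), ([328.2, 222.7], [446.5, 123.9]), ([341.9, 232.2], [448.5, 156.0]), ([295.4, 243.6], [527.6, 127.7]), ([231.7, 249.9], [614.7, 74.2])]
```

View pics/side9.png

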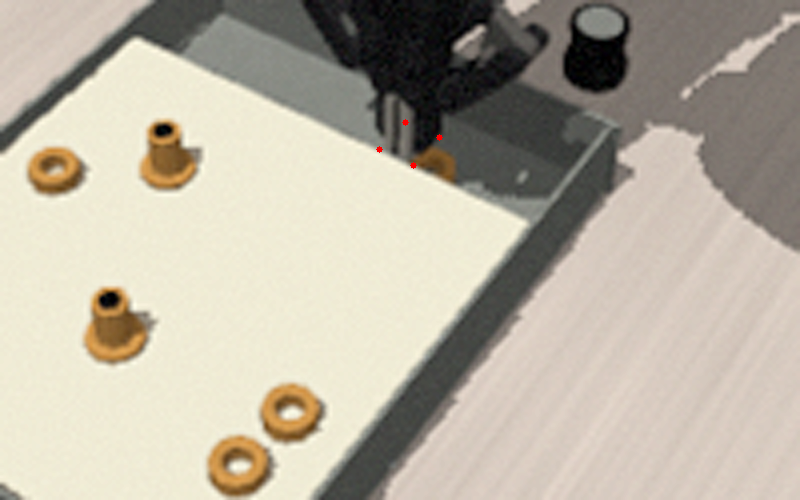

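View pics/scene9.png

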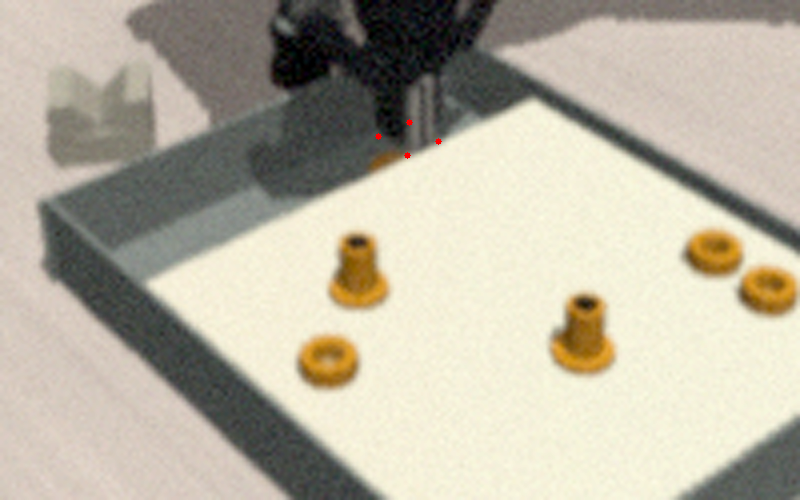

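The first collar is in the trough (side view ~(438,165)). Next is the far collar at (615,75).

```bash
python3 -m handwheel '[0,0,0,0,0,30,-1,0,0,0,0,5,30,-1,0,0,0,31,34,0,-1,0,0,0,31,34,0,-1,0,0,0,31,34,0,-1,0,0,0,32,34,0,-1,0,0,0,0,0,-20,-1,0,0,0,0,0,0,-1]'; python3 -c "
from h import *
shot(10,34)"
```

```text
time: 11.55
tcp_pos: [613.4, 111.5, 42.9]
orientation: [[-0.001, 1.0, -0.003], [1.0, 0.001, -0.0], [-0.0, -0.003, -1.0]]
wrist_force: [-0.2, -0.4, 0.1]
grip_width: -0.0
side [([191.3, 199.1], [576.9, 40.5]), ([163.4, 201.6], [615.0, 73.8]), ([258.5, 200.5], [472.0, -25.4]), ([177.9, 241.2], [533.5, 130.2]), ([222.2, 262.6], [446.3, 124.6]), ([209.1, 276.0], [448.5, 156.6])]
scene [([328.1, 222.8], [446.8, 124.1]), ([341.9, 232.1], [448.4, 155.8]), ([295.4, 243.6], [527.6, 127.7]), ([231.6, 250.0], [615.0, 74.4])]
```

View pics/side10.png

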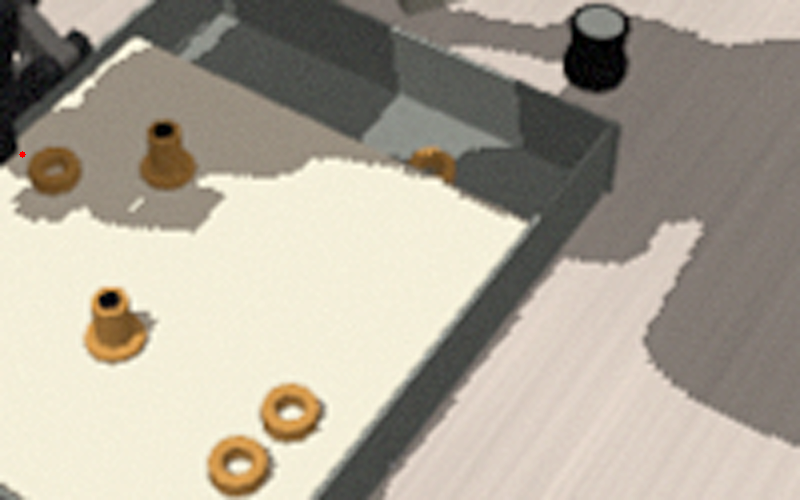

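View pics/scene10.png

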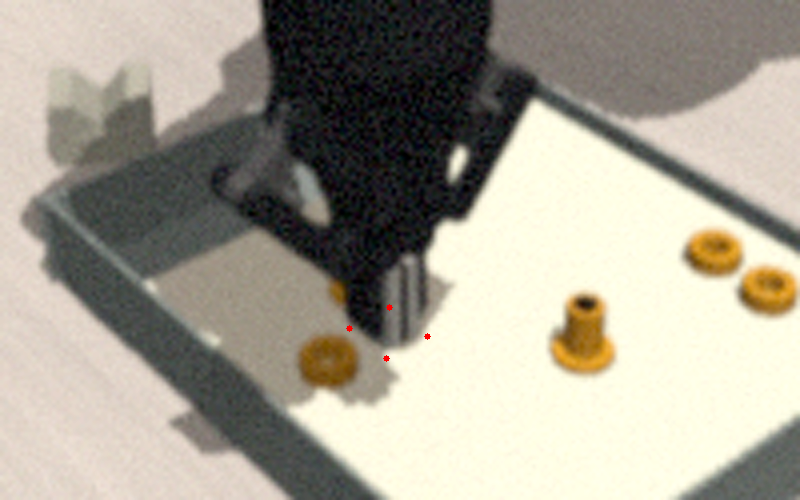

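```bash
python3 -m handwheel '[0,0,0,0,0,-20,-1,0,0,0,0.5,0,-12,-1,0,0,0,0,0,-6,-1,0,0,0,0,0,0,-1]'
```

```text
time: 12.15
tcp_pos: [615.1, 110.9, 6.3]
orientation: [[-0.0, 1.0, -0.0], [1.0, 0.0, -0.0], [-0.0, -0.0, -1.0]]
wrist_force: [0.8, -0.5, 0.3]
grip_width: 0.4
```

```bash
python3 -m handwheel '[0,0,0,0,-3,-1,-1,0,0,0,0,-4,-1,-1,0,0,0,0,-4,0,-1,0,0,0,0,-5,0,-1,0,0,0,0,-6,0,-1,0,0,0,0,-6,0,-1,0,0,0,0,-6,0,-1,0,0,0,0,-6,0,-1]';python3 -m handwheel '[0,0,0,0,-6,0,-1,0,0,0,0,-7,0,-1,0,0,0,0,-7,0,-1,0,0,0,0,-7,0,-1,0,0,0,0,-7,0,-1]'; python3 -c "
from h import *
shot(11,34)"
```

```text
time: 13.15
tcp_pos: [615.2, 70.6, 4.3]
orientation: [[-0.001, 1.0, -0.0], [1.0, 0.001, 0.0], [0.0, -0.0, -1.0]]
wrist_force: [0.5, 0.1, 0.4]
grip_width: 0.1
time: 13.78
tcp_pos: [615.2, 36.5, 4.3]
orientation: [[-0.001, 1.0, -0.0], [1.0, 0.001, -0.0], [-0.0, -0.0, -1.0]]
wrist_force: [-0.1, 0.5, 0.4]
grip_width: -0.1
side [([187.5, 184.0], [608.2, 13.0]), ([191.2, 198.6], [577.7, 39.6]), ([258.2, 200.2], [472.8, -25.6]), ([177.9, 241.2], [533.5, 130.2]), ([222.2, 262.6], [446.4, 124.6]), ([209.1, 276.0], [448.5, 156.6])]
scene [([245.2, 199.8], [511.3, -22.4]), ([239.2, 227.6], [570.9, 36.9]), ([328.1, 222.8], [446.8, 124.1]), ([341.9, 232.2], [448.6, 156.1]), ([205.7, 232.7], [621.9, 11.8]), ([295.4, 243.6], [527.5, 127.7])]
```

View pics/side11.png

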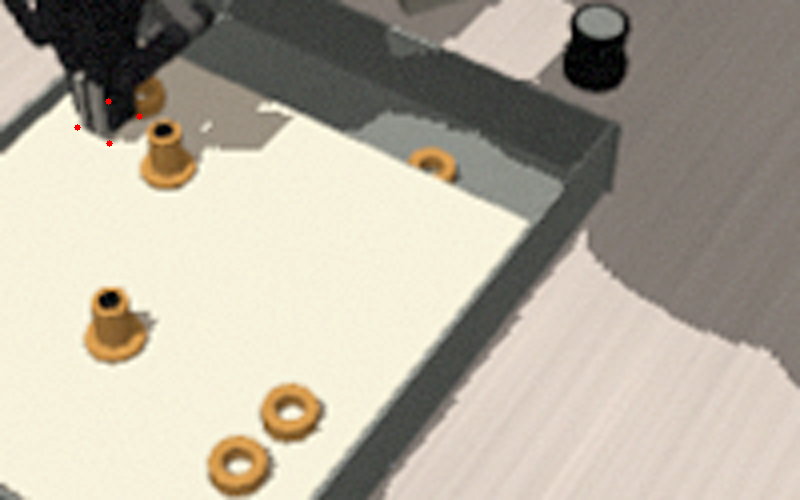

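View pics/scene11.png

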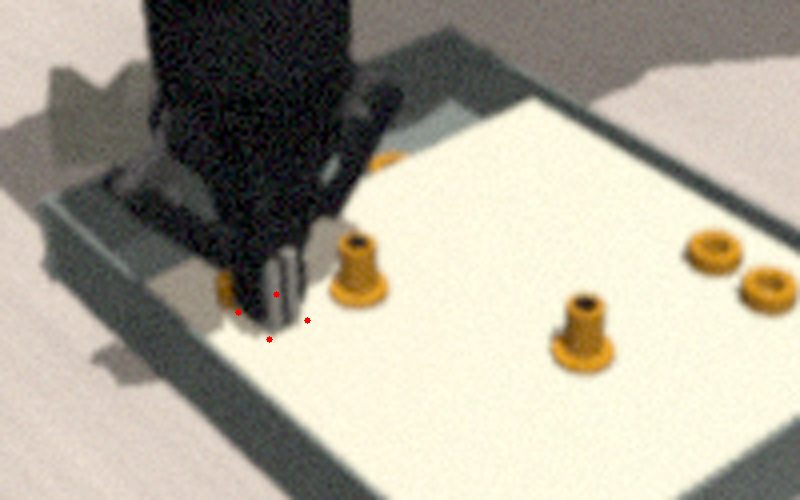

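Tracking straight, and bushing_1 is untouched. 67 mm more takes it over the edge.

```bash
python3 -m handwheel '[0,0,0,0,-5,0,-1,0,0,0,0,-6,0,-1,0,0,0,0,-7,0,-1,0,0,0,0,-7,0,-1,0,0,0,0,-7,0,-1,0,0,0,0,-7,0,-1,0,0,0,0,-6,0,-1,0,0,0,0,-6,0,-1]';python3 -m handwheel '[0,0,0,0,-6,0,-1,0,0,0,0,-6,0,-1,0,0,0,0,-6,0,-1,0,0,0,0,0,0,-1,0,0,0,0,0,30,-1,0,0,0,0,5,30,-1,0,0,0,-15,30,0,-1,0,0,0,-20,35,0,-1]'; python3 -c "
from h import *
shot(12,34)"
```

```text
time: 14.88
tcp_pos: [615.2, -14.4, 4.3]
orientation: [[-0.001, 1.0, -0.0], [1.0, 0.001, 0.0], [0.0, -0.0, -1.0]]
wrist_force: [1.1, -0.3, 0.1]
grip_width: -0.1
time: 15.88
tcp_pos: [580.3, 38.6, 64.7]
orientation: [[0.0, 1.0, 0.001], [1.0, -0.0, 0.0], [0.0, 0.001, -1.0]]
wrist_force: [-0.8, 0.1, 0.2]
grip_width: 0.6
side [([205.2, 175.9], [594.2, -24.3]), ([191.3, 199.0], [577.1, 40.2]), ([258.2, 200.2], [472.8, -25.6]), ([177.9, 241.2], [533.5, 130.2]), ([222.2, 262.6], [446.4, 124.6]), ([209.0, 276.0], [448.5, 156.6])]
scene [([239.3, 227.8], [571.1, 37.3]), ([328.2, 222.7], [446.5, 124.0]), ([191.6, 225.3], [629.1, -20.7]), ([342.0, 232.0], [448.1, 155.8]), ([295.4, 243.6], [527.5, 127.7])]
```

View pics/side12.png

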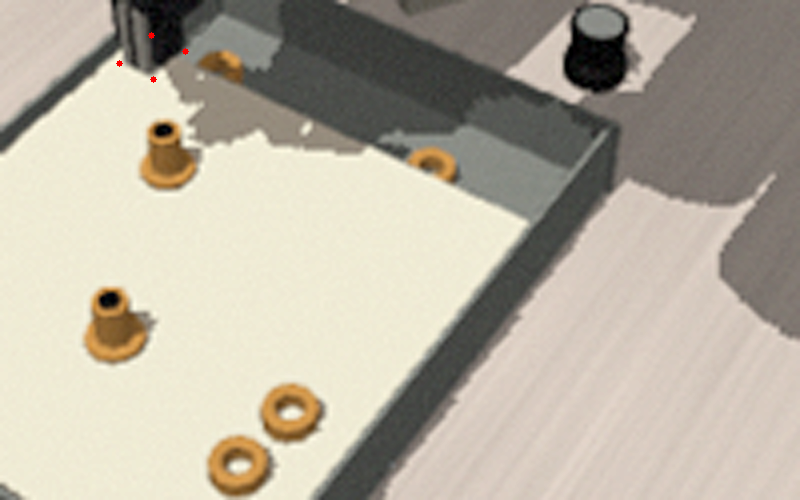

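View pics/scene12.png

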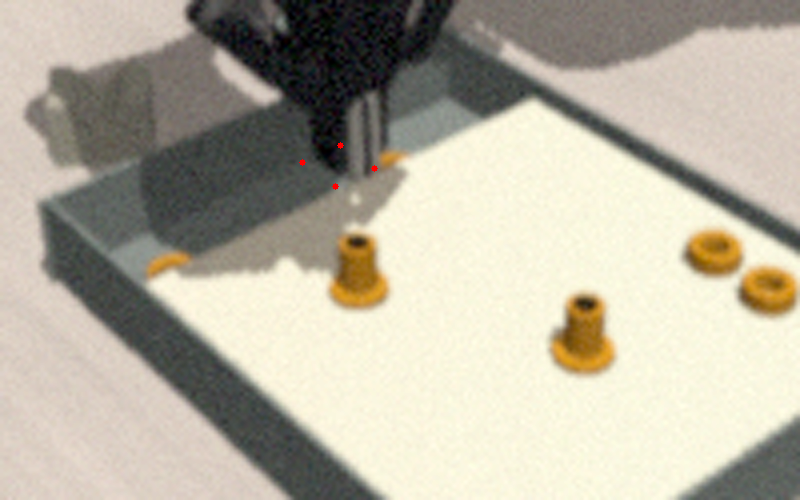

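Two collars are in the trough, at side (220,68) and (433,163). Now the tandem pair: I'll go behind collar_1.

```bash
python3 -m handwheel '[0,0,0,-33,38,0,-1,0,0,0,-33,38,0,-1,0,0,0,-33,38,0,-1,0,0,0,-33,38,0,-1,0,0,0,0,0,-20,-1,0,0,0,0,0,-15,-1,0,0,0,0,0,0,-1]'; python3 -c "
from h import *
shot(13,34,roi=(150,175,200,125))"
```

```text
time: 16.85
tcp_pos: [447.8, 189.9, 28.7]
orientation: [[-0.001, 1.0, -0.001], [1.0, 0.001, -0.0], [-0.0, -0.001, -1.0]]
wrist_force: [0.6, -0.7, 0.6]
grip_width: -0.0
side [([258.2, 200.5], [472.5, -25.2]), ([210.8, 280.8], [440.9, 162.1])]
scene [([245.7, 199.6], [510.0, -22.4]), ([239.3, 227.9], [571.2, 37.5]), ([328.5, 222.9], [446.5, 124.6]), ([190.2, 225.6], [631.4, -21.4]), ([341.8, 232.3], [449.0, 156.1]), ([295.3, 243.8], [527.9, 127.9])]
```

View pics/side13.png

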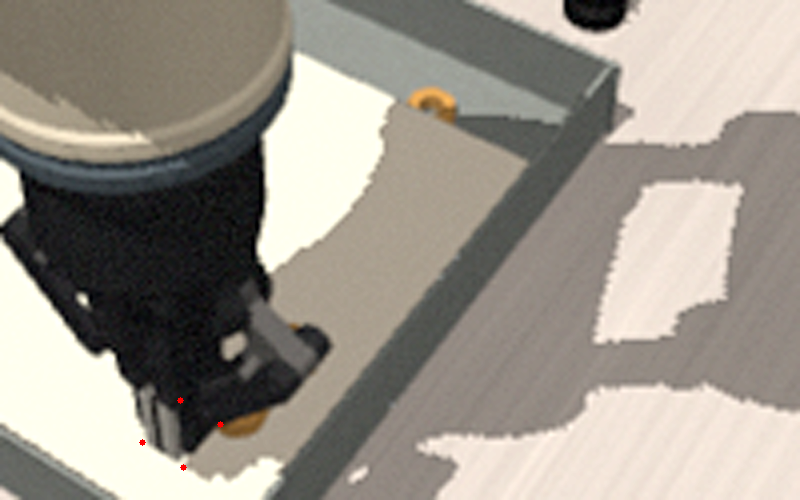

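View pics/scene13.png

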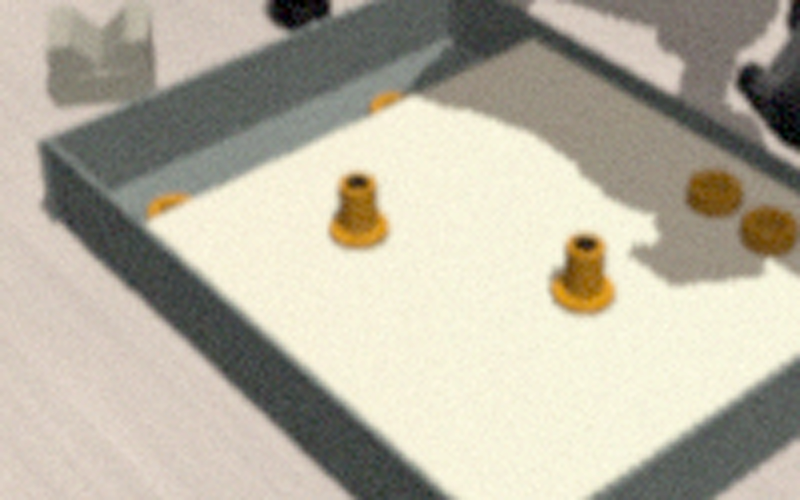

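```bash
python3 -m handwheel '[0,0,0,0,0,-12,-1,0,0,0,0.5,0,-7,-1,0,0,0,0,0,-4,-1,0,0,0,0,0,0,-1]'; python3 -m handwheel '[0,0,0,0,-4,-1,-1,0,0,0,0,-4,0,-1,0,0,0,0,-4,0,-1,0,0,0,-0.3,-5,0,-1,0,0,0,-0.3,-5,0,-1,0,0,0,-0.3,-5,0,-1,0,0,0,-0.3,-5,0,-1]'; python3 -c "
from h import *
shot(14,34,roi=(150,175,200,125))"
```

```text
time: 17.45
tcp_pos: [448.5, 190.0, 6.0]
orientation: [[-0.001, 1.0, -0.001], [1.0, 0.001, -0.0], [-0.0, -0.001, -1.0]]
wrist_force: [-0.4, 0.4, -0.9]
grip_width: 0.0
time: 18.32
tcp_pos: [447.5, 157.7, 5.3]
orientation: [[-0.001, 1.0, 0.0], [1.0, 0.001, 0.0], [0.0, 0.0, -1.0]]
wrist_force: [1.0, -0.2, 0.2]
grip_width: -0.3
side [([258.3, 200.4], [472.5, -25.4]), ([175.2, 245.3], [531.6, 139.3]), ([223.0, 255.4], [453.5, 112.3])]
scene [([245.3, 199.5], [510.5, -23.1]), ([326.6, 222.0], [447.0, 120.8]), ([239.3, 227.9], [571.2, 37.5]), ([190.6, 225.6], [630.9, -21.0]), ([295.4, 243.6], [527.4, 127.7])]
```

View pics/side14.png

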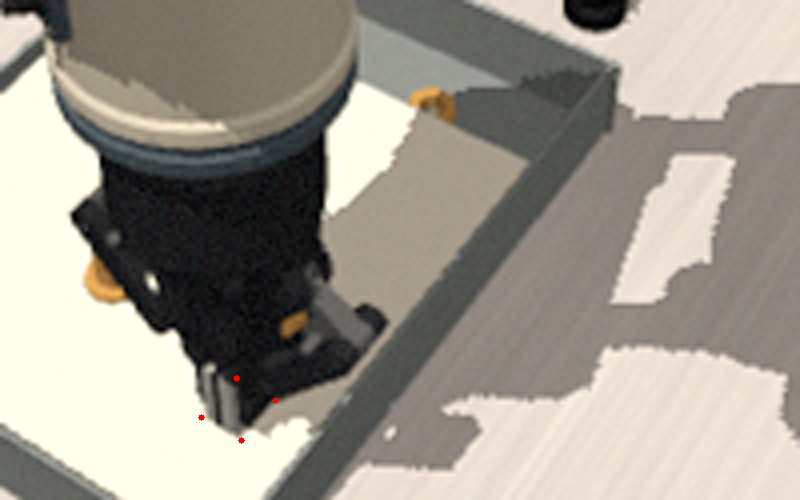

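View pics/scene14.png

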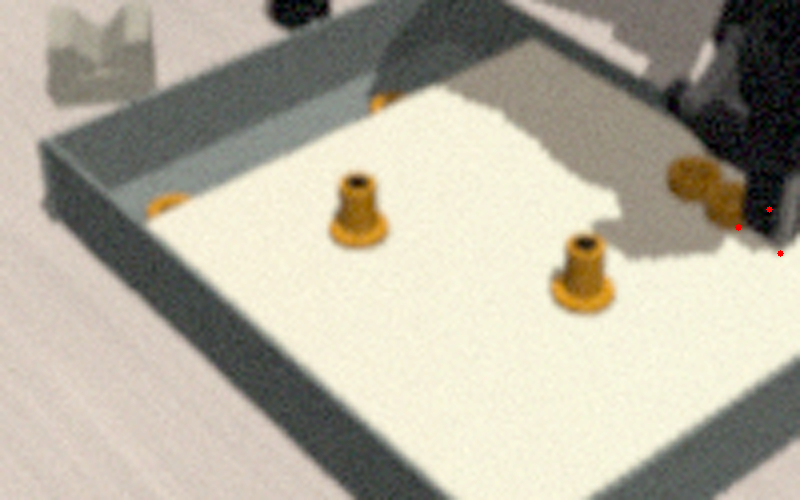

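Both collars move in contact. I'll continue, steering slightly along their line.

```bash
python3 -m handwheel '[0,0,0,-0.3,-5,-0.5,-1,0,0,0,-0.3,-6,0,-1,0,0,0,-0.3,-6,0,-1,0,0,0,-0.3,-6,0,-1,0,0,0,-0.3,-6,0,-1,0,0,0,-0.3,-6,0,-1]'; python3 -c "
from h import *
shot(15,34,roi=(170,165,200,125))"
```

```text
time: 19.18
tcp_pos: [445.7, 122.6, 4.8]
orientation: [[-0.001, 1.0, -0.0], [1.0, 0.001, -0.0], [-0.0, -0.0, -1.0]]
wrist_force: [0.3, 0.2, 0.2]
grip_width: 0.2
side [([188.7, 199.6], [579.9, 44.1]), ([258.2, 200.5], [472.4, -25.2]), ([177.9, 241.2], [533.5, 130.2]), ([237.8, 240.3], [451.1, 73.2])]
scene [([246.1, 199.2], [508.8, -22.8]), ([311.8, 212.3], [445.9, 84.8]), ([239.3, 227.9], [571.2, 37.6]), ([190.4, 225.7], [631.3, -21.0]), ([295.4, 243.6], [527.6, 127.7])]
```

View pics/side15.png

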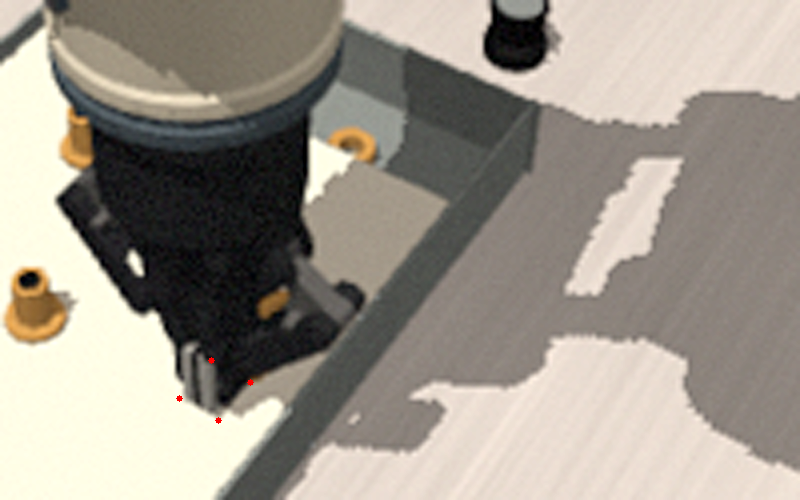

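View pics/scene15.png

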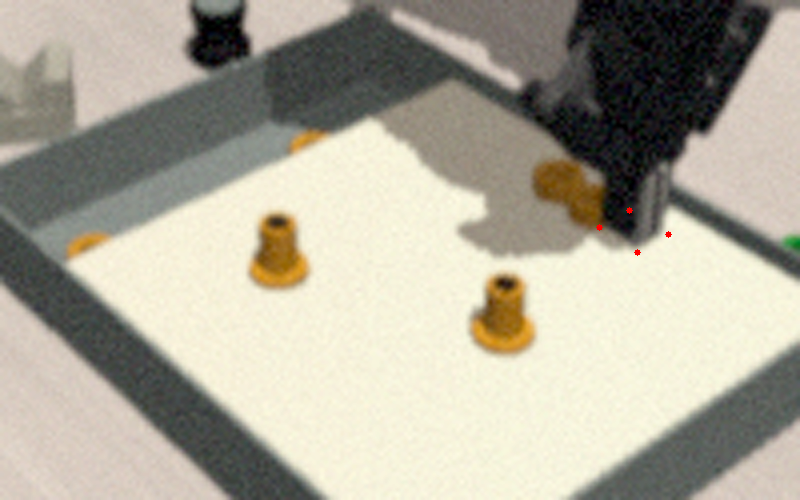

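```bash
python3 -c "
from h import *
S=capture('scene'); print(ray(S,(170+559/4-.4,165+181/4-.4),39)); print([ (np.array(proj(S,[x,99.6,39]))-[170,165])*4 for x in (440,445,450)])"
```

```text
[443.82254517  76.70877942]
[array([601.23205926, 199.30284521]), array([593.30266687, 203.67136744]), array([585.31687343, 208.07096258])]
```

```bash
python3 -m handwheel '[0,0,0,-0.5,-5,0,-1,0,0,0,-0.5,-6,0,-1,0,0,0,-0.5,-6,0,-1,0,0,0,-0.5,-6,0,-1,0,0,0,-0.5,-6,0,-1,0,0,0,-0.5,-6,0,-1]'; python3 -c "
from h import *
shot(16,34,roi=(170,150,200,125))"
```

```text
time: 20.08
tcp_pos: [442.6, 87.6, 4.8]
orientation: [[-0.0, 1.0, 0.0], [1.0, 0.0, 0.0], [0.0, 0.0, -1.0]]
wrist_force: [0.0, 0.1, 0.7]
grip_width: -0.3
side [([203.9, 176.0], [596.1, -22.7]), ([191.2, 199.0], [577.2, 40.3]), ([261.6, 202.1], [465.2, -25.1]), ([251.4, 227.2], [447.8, 36.1]), ([177.9, 241.2], [533.5, 130.2])]
scene [([299.3, 203.5], [443.5, 50.8]), ([245.7, 199.6], [510.0, -22.4]), ([239.3, 227.9], [571.3, 37.6]), ([190.7, 225.7], [630.9, -20.7]), ([295.4, 243.6], [527.6, 127.7])]
```

View pics/scene16.png

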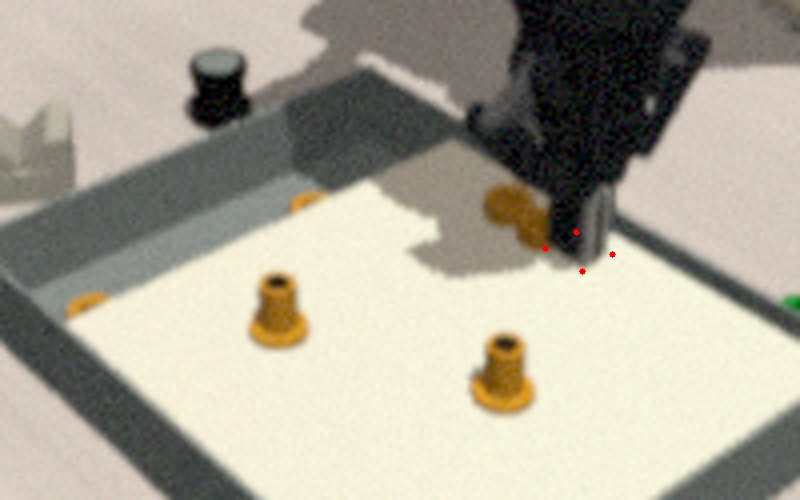

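View pics/side16.png

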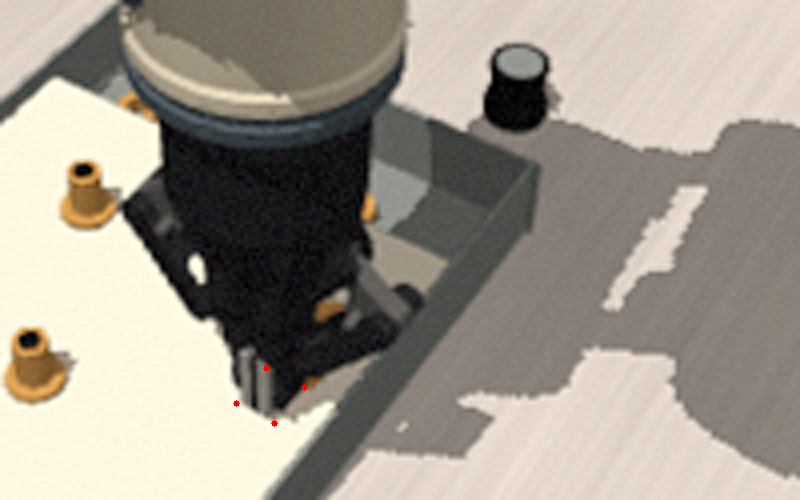

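```bash
python3 -c "
from h import *
S=capture('scene'); print(ray(S,(170+508/4-.4,150+205/4-.4),39)); print([ (np.array(proj(S,[x,64.6,39]))-[170,150])*4 for x in (435,440,445)]);D=capture('side');print([ (np.array(proj(D,[x-12,64.6,34]))-[170,150])*4 for x in (435,440,445)])"; python3 -m handwheel '[0,0,0,-0.3,-5,0,-1,0,0,0,-0.3,-6,0,-1,0,0,0,-0.3,-6,0,-1,0,0,0,-0.3,-6,0,-1,0,0,0,-0.3,-6,0,-1,0,0,0,-0.3,-6,0,-1]'; python3 -c "
from h import *
shot(17,34,roi=(170,150,200,125))"
```

```text
[441.19247939  41.56342577]
[array([551.87946244, 220.24963761]), array([544.04875406, 224.33696178]), array([536.16423329, 228.45237393])]
[array([338.17007204, 384.71071792]), array([328.14536929, 379.47766264]), array([318.17447036, 374.27269382])]
time: 21.02
tcp_pos: [440.9, 52.6, 4.8]
orientation: [[-0.001, 1.0, 0.0], [1.0, 0.001, -0.0], [-0.0, 0.0, -1.0]]
wrist_force: [0.0, 0.5, -0.1]
grip_width: 0.4
side [([205.5, 175.8], [593.9, -24.9]), ([191.2, 198.7], [577.6, 39.8]), ([178.0, 241.2], [533.3, 130.2])]
scene [([286.6, 195.0], [441.8, 15.3]), ([245.8, 199.5], [509.8, -22.3]), ([239.3, 227.9], [571.3, 37.6]), ([190.3, 225.6], [631.2, -21.3]), ([295.4, 243.6], [527.4, 127.7])]
```

View pics/scene17.png

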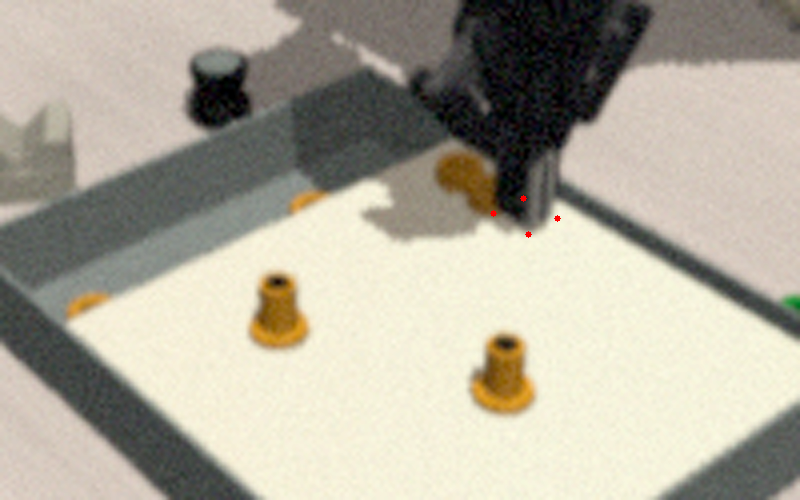

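View pics/side17.png

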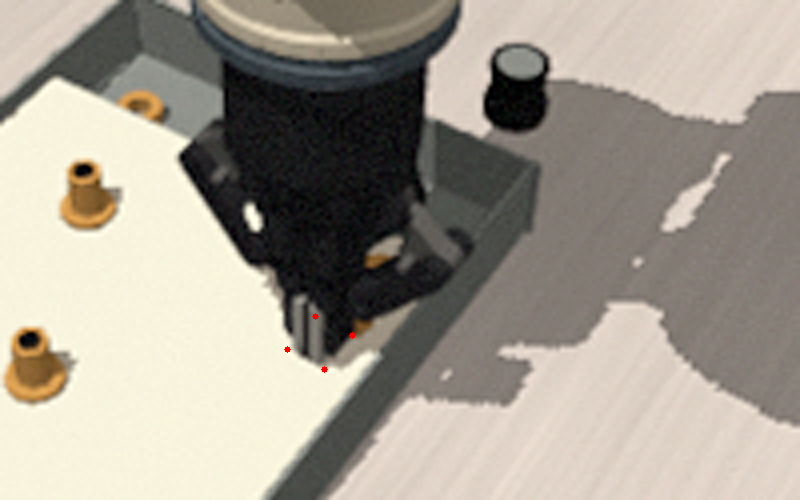

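Pair still aligned, in scene at (462,172) and (488,192). I'll carry on over the edge.

```bash
python3 -m handwheel '[0,0,0,-0.2,-5,0,-1,0,0,0,-0.2,-6,0,-1,0,0,0,-0.2,-6,0,-1,0,0,0,-0.2,-6,0,-1,0,0,0,-0.2,-6,0,-1,0,0,0,0,-6,0,-1]'; python3 -c "
from h import *
shot(18,34,roi=(170,150,200,125))"
```

```text
time: 21.88
tcp_pos: [439.8, 17.6, 4.8]
orientation: [[-0.001, 1.0, -0.0], [1.0, 0.001, -0.0], [-0.0, -0.0, -1.0]]
wrist_force: [0.3, 0.6, -0.4]
grip_width: 0.2
side [([205.5, 175.7], [594.0, -25.0]), ([191.2, 199.0], [577.1, 40.2]), ([177.9, 241.2], [533.5, 130.2])]
scene [([274.7, 188.1], [442.8, -17.3]), ([245.8, 199.6], [509.8, -22.2]), ([239.3, 227.9], [571.2, 37.6]), ([190.6, 225.6], [630.9, -21.0]), ([295.4, 243.6], [527.4, 127.7])]
```

View pics/scene18.png

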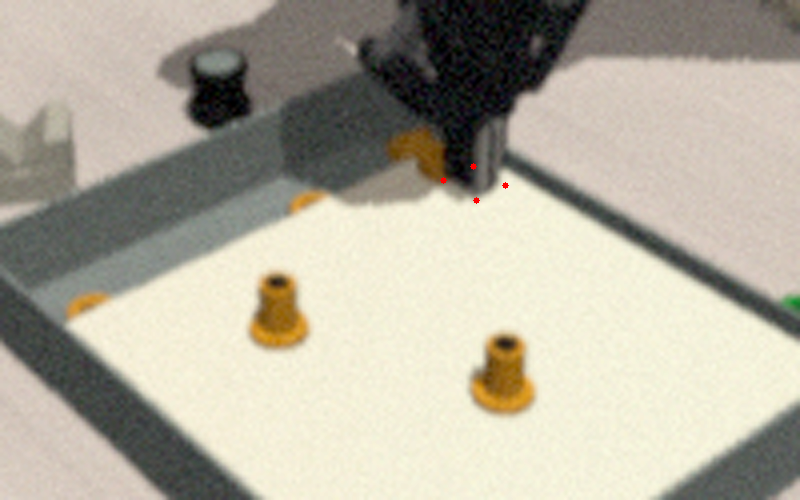

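View pics/side18.png

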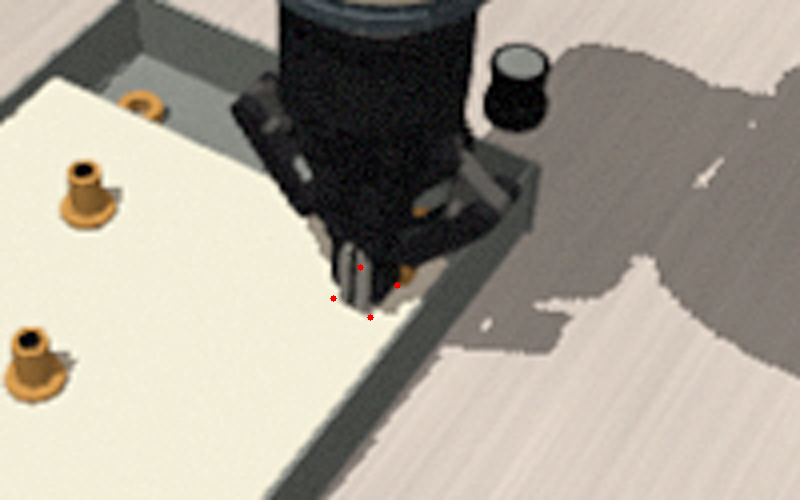

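```bash
python3 -m handwheel '[0,0,0,0,-4,0,-1,0,0,0,0,-5,0,-1,0,0,0,0,-5,0,-1,0,0,0,0,-5,0,-1,0,0,0,0,-5,0,-1,0,0,0,0,-5,0,-1]'; python3 -m handwheel '[0,0,0,0,-5,0,-1,0,0,0,0,-5,0,-1,0,0,0,0,-5,0,-1,0,0,0,0,-4,0,-1,0,0,0,0,0,0,-1]';  python3 -c "
from h import *
shot(19,34,roi=(170,140,200,125))"
```

```text
time: 22.72
tcp_pos: [439.9, -11.3, 4.8]
orientation: [[-0.001, 1.0, 0.0], [1.0, 0.001, -0.0], [-0.0, 0.0, -1.0]]
wrist_force: [-0.8, -0.6, -0.6]
grip_width: -0.0
time: 23.35
tcp_pos: [439.9, -30.2, 4.8]
orientation: [[-0.0, 1.0, 0.0], [1.0, 0.0, -0.0], [-0.0, 0.0, -1.0]]
wrist_force: [-1.0, -0.5, -0.6]
grip_width: 0.2
side [([205.4, 175.7], [594.2, -25.0]), ([191.2, 198.8], [577.5, 40.0]), ([258.2, 200.2], [472.8, -25.6]), ([280.5, 210.5], [425.6, -26.2]), ([178.0, 241.2], [533.3, 130.2])]
scene [([245.8, 199.1], [508.9, -23.4]), ([239.3, 227.9], [571.2, 37.6]), ([190.3, 225.6], [631.2, -21.3]), ([295.4, 243.6], [527.5, 127.7])]
```

View pics/scene19.png

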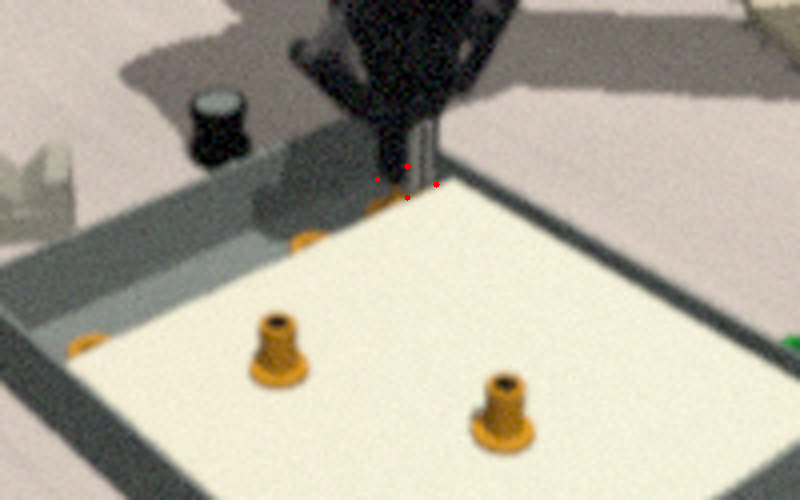

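View pics/side19.png

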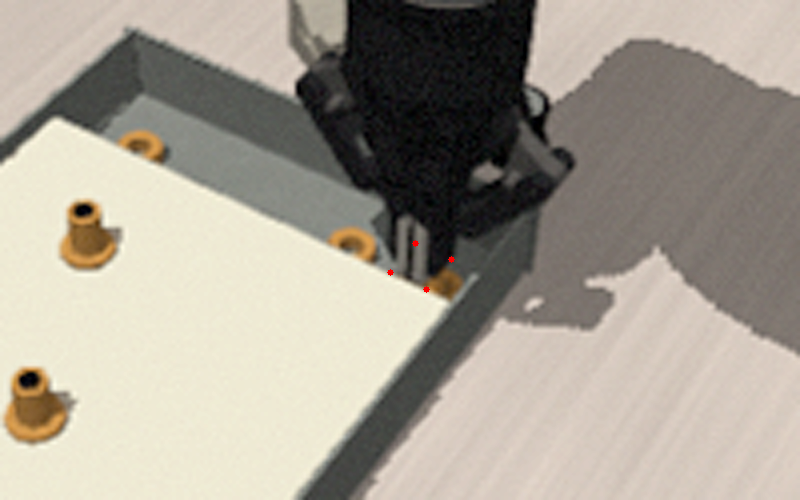

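Both appear to be in the trough. I'll raise and clear the arm to check.

```bash
python3 -m handwheel '[0,0,0,0,0,15,-1,0,0,0,0,0,30,-1,0,0,0,0,10,40,-1,0,0,0,10,40,30,-1,0,0,0,10,45,20,-1,0,0,0,10,45,0,-1,0,0,0,0,45,0,-1,0,0,0,0,0,0,-1]';  python3 -c "
from h import *
shot(20,34,roi=(170,140,200,125))"
```

```text
time: 24.45
tcp_pos: [469.6, 157.7, 139.7]
orientation: [[-0.004, 1.0, 0.0], [1.0, 0.004, 0.0], [0.0, 0.0, -1.0]]
wrist_force: [0.0, -1.0, 0.2]
grip_width: -0.6
side [([206.7, 175.7], [592.0, -26.2]), ([258.1, 200.4], [472.8, -25.2]), ([278.6, 209.8], [429.2, -25.7]), ([177.9, 241.2], [533.5, 130.2])]
scene [([267.9, 189.2], [455.4, -22.7]), ([245.6, 199.4], [509.8, -22.9]), ([239.3, 227.9], [571.2, 37.5]), ([190.6, 225.6], [630.9, -21.0]), ([295.4, 243.7], [527.6, 127.8])]
```

View pics/scene20.png

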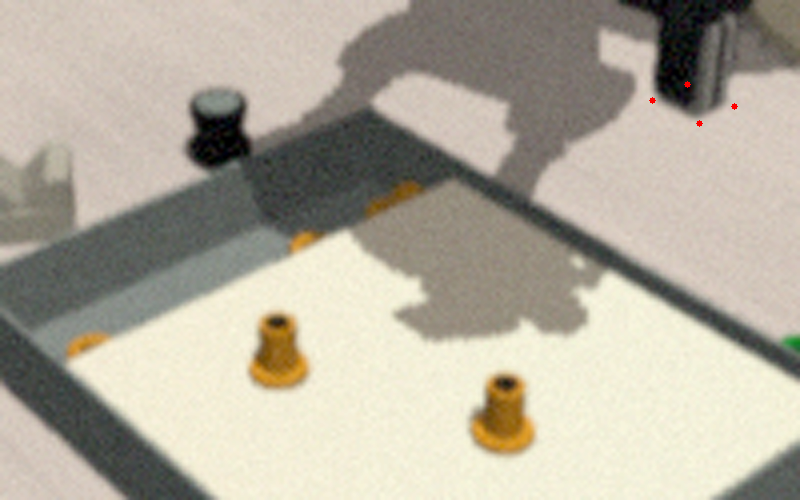

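View pics/side20.png

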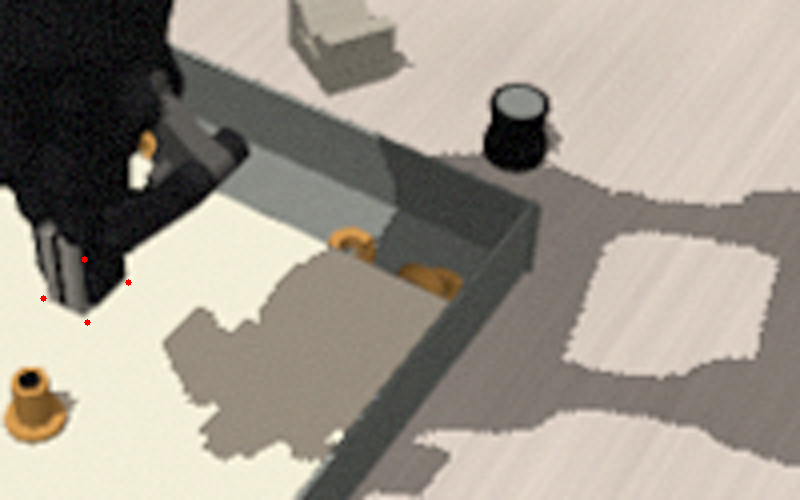

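All four look to be in the trough, but the last two overlap in view. I'll check that pair from above with the wrist camera.

```bash
python3 -m handwheel '[0,0,0,0,-45,10,-1,0,0,0,0,-45,10,-1,0,0,0,0,-45,10,-1,0,0,0,0,-45,10,-1,0,0,0,0,-40,0,-1,0,0,0,0,-40,0,-1,0,0,0,0,0,0,-1,0,0,0,0,0,0,-1]';  python3 -c "
from h import *
for n in ('wrist','scene','side'):
    c=capture(n); im=cv2.convertScaleAbs(c['frame'][:,:,::-1],alpha=1.6)
    if n!='wrist': im=cv2.resize(im[150:250,170:330],None,fx=5,fy=5,interpolation=cv2.INTER_CUBIC)
    cv2.imwrite(f'pics/{n}21.png',im)
    print(n,[(b[0].tolist(),ray(c,b[0],14).round().tolist()) for b in blobs(c)])
"
```

```text
time: 25.55
tcp_pos: [469.3, -105.2, 179.7]
orientation: [[0.001, 1.0, -0.001], [1.0, -0.001, 0.0], [0.0, -0.001, -1.0]]
wrist_force: [-0.1, 0.1, -0.1]
grip_width: 0.2
wrist [([365.7, 20.7], [582.0, 47.0]), ([229.5, 98.4], [436.0, -30.0]), ([381.1, 111.9], [611.0, -45.0]), ([271.6, 112.9], [485.0, -46.0]), ([230.3, 114.9], [437.0, -49.0])]
scene [([54.1, 92.6], [577.0, -939.0]), ([268.2, 188.5], [427.0, -54.0]), ([245.7, 199.7], [488.0, -51.0]), ([239.3, 227.9], [552.0, 12.0]), ([190.4, 225.7], [616.0, -50.0]), ([295.4, 243.6], [506.0, 107.0])]
side [([440.2, 14.6], [439.0, -1173.0]), ([381.1, 28.1], [571.0, -944.0]), ([205.5, 175.6], [612.0, -46.0]), ([191.1, 198.8], [595.0, 22.0]), ([258.2, 200.2], [485.0, -47.0]), ([277.7, 209.4], [442.0, -47.0]), ([178.0, 241.2], [548.0, 116.0])]
```

View pics/wrist21.png

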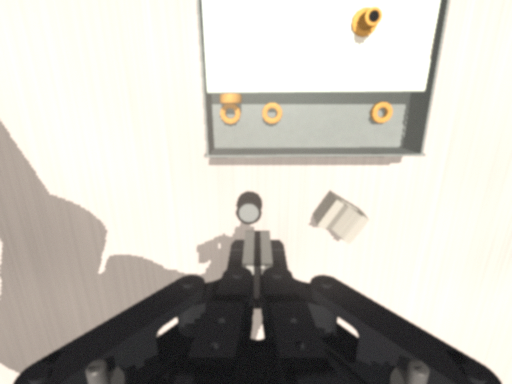

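View pics/scene21.png

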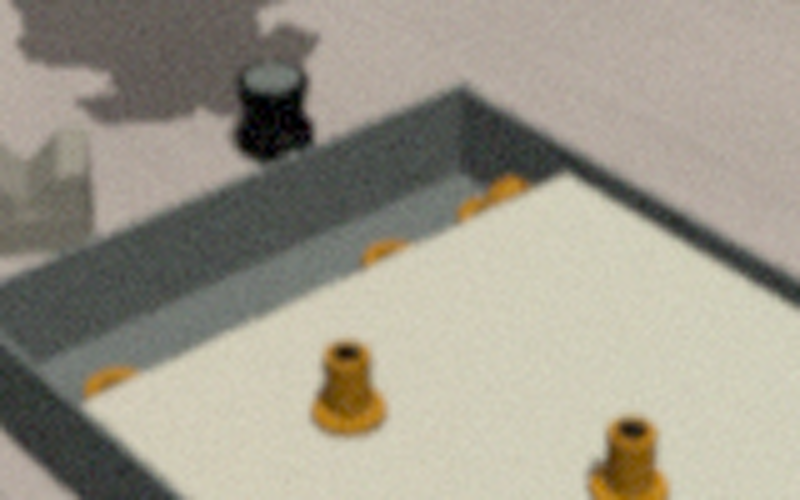

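View pics/side21.png

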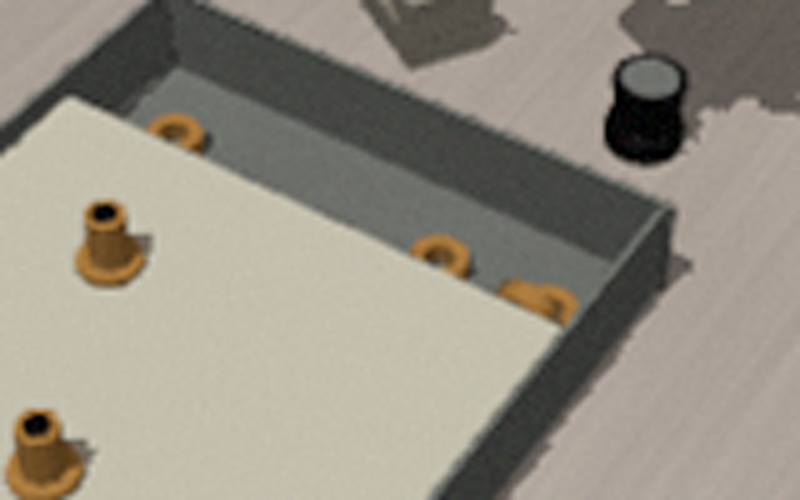

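```bash
python3 -c "
from h import *
S=capture('scene');D=capture('side');W=capture('wrist')
im=cv2.resize(cv2.convertScaleAbs(W['frame'][80:140,200:300,::-1],alpha=1.1),None,fx=8,fy=8,interpolation=cv2.INTER_CUBIC); cv2.imwrite('pics/w22.png',im)
for z in (20,25,28,32,36,40):
  print(z,[(np.array(proj(c,[436,-26,z]))+.5-[170,150])*5 for c in (S,D)],(np.array(proj(W,[436,-26,z]))+.5-[200,80])*8,(np.array(proj(W,[436,-21,34]))+.5-[200,80])*8)
"
```

```text
20 [array([523.16577711, 218.4016666 ]), array([527.04940895, 328.94458722])] [229.06656461 124.06939996] [217.89693296  85.05503331]
25 [array([523.35596081, 207.78230315]), array([527.78892933, 319.74148948])] [225.59087643 124.28568751] [217.89693296  85.05503331]
28 [array([523.47068504, 201.37640065]), array([528.23576753, 314.18072908])] [223.45454106 124.41862888] [217.89693296  85.05503331]
32 [array([523.62437281, 192.79487509]), array([528.83523744, 306.7205152 ])] [220.54448145 124.59971811] [217.89693296  85.05503331]
36 [array([523.77889202, 184.1669242 ]), array([529.4389606 , 299.20737087])] [217.56158425 124.78533992] [217.89693296  85.05503331]
40 [array([523.93424944, 175.49217023]), array([530.04698246, 291.64073077])] [214.50308015 124.97566665] [217.89693296  85.05503331]
```

View pics/w22.png

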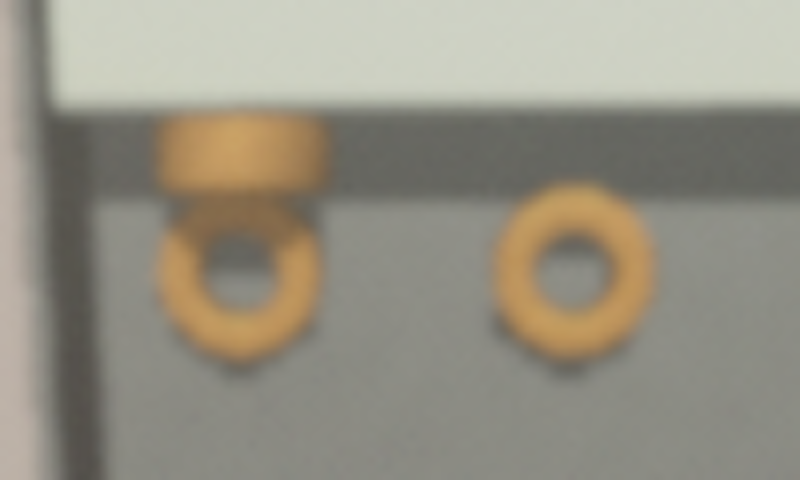

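The wrist view shows one collar standing on edge between the deck wall and the flat collar. I'll check its height.

```bash
python3 -c "
from h import *
S=capture('scene');D=capture('side')
th=np.linspace(0,2*np.pi,73)
for n,c in (('scene',S),('side',D)):
  for zc in (16,20,26):
    P=np.array([(np.array(proj(c,[437+12*np.cos(t),y,zc+12*np.sin(t)]))+.5-[170,150])*5 for t in th for y in (-22,-32)])
    i=P[:,1].argmin(); print(n,zc,'top',P[i].round(),'cols',P[:,0].min().round(),P[:,0].max().round())
  # reference: flat collar B (485,-46) top edge, deck edge points
  P=np.array([(np.array(proj(c,[485+12*np.cos(t),-46+12*np.sin(t),14]))+.5-[170,150])*5 for t in th])
  print('B top',P[P[:,1].argmin()].round(),P[:,0].min().round(),P[:,0].max().round(),'deckcorner',((np.array(proj(c,[418,-21.2,34]))+.5-[170,150])*5).round())
  m=cv2.inRange(cv2.cvtColor(c['frame'],cv2.COLOR_RGB2HSV),(8,120,60),(25,255,255))[150:250,170:330]
  n_,l,s,ce=cv2.connectedComponentsWithStats(m)
  for k in range(1,n_):
    if s[k,4]>15: 
      ys,xs=np.where(l==k); print('obs',s[k,:4]*5, 'top col',(xs[ys==ys.min()].mean()*5).round())
"
```

```text
scene 16 top [519. 194.] cols 488.0 550.0
scene 20 top [519. 185.] cols 488.0 551.0
scene 26 top [520. 172.] cols 488.0 551.0
B top [396. 237.] 364.0 426.0 deckcorner [566. 178.]
obs [460 175  70  45] top col 508.0
obs [365 240  35  25] top col 390.0
obs [315 345  70  90] top col 348.0
obs [ 85 370  50  25] top col 115.0
obs [590 420  75  80] top col 635.0
side 16 top [520. 299.] cols 491.0 560.0
side 20 top [520. 292.] cols 491.0 561.0
side 26 top [521. 281.] cols 492.0 562.0
B top [442. 233.] 412.0 474.0 deckcorner [566. 332.]
obs [150 115  55  35] top col 172.0
obs [ 75 200  70  85] top col 108.0
obs [410 235  60  40] top col 438.0
obs [500 280  75  45] top col 512.0
obs [  5 410  80  90] top col 35.0
```

The standing collar's centre comes out at about z 25–26. That fits it resting on the flat collar's top (14 + 12 = 26), which is below the 30 mm limit and can't be higher given those supports. Nudging it would risk more than leaving it. I'll confirm it's at rest by waiting a second and comparing frames.

```bash
python3 -c "
from h import *
np.save('pics/a.npy',[capture(n)['frame'] for n in ('scene','side','wrist')])"
python3 -m handwheel '[0,0,0,0,0,0,-1,0,0,0,0,0,0,-1,0,0,0,0,0,0,-1,0,0,0,0,0,0,-1,0,0,0,0,0,0,-1,0,0,0,0,0,0,-1,0,0,0,0,0,0,-1,0,0,0,0,0,0,-1]'
python3 -c "
from h import *
A=np.load('pics/a.npy')
R=dict(scene=(255,180,30,25),side=(262,195,30,25),wrist=(215,88,35,45))
F=dict(scene=(255,140,30,25),side=(262,240,30,25),wrist=(100,88,35,45))
for i,n in enumerate(R):
    c=capture(n); d=np.abs(c['frame'].astype(int)-A[i]).mean(2)
    for q in (R,F): x,y,w,h=q[n]; p=d[y:y+h,x:x+w]; print(n,p.mean().round(2),p.max().round(1))
    if n!='wrist':
        print([(b[0].tolist(),b[2].tolist()) for b in blobs(c) if 140<b[0][1]<300])
        o=np.load(f'pics/{n}0.npy',allow_pickle=True).item()['frame']
        for nm,(x,y,w,h) in ({'loupe':(214,158,22,26),'v':(160,174,32,30)} if n=='scene' else {'loupe':(288,156,24,30),'v':(238,132,34,32)}).items():
            (s,r)=cv2.phaseCorrelate(np.float32(cv2.cvtColor(o[y:y+h,x:x+w],6)),np.float32(cv2.cvtColor(c['frame'][y:y+h,x:x+w],6))); print(nm,np.round(s,2),round(r,2))
"
```

```text
time: 27.1
tcp_pos: [469.9, -104.9, 179.8]
orientation: [[-0.001, 1.0, -0.0], [1.0, 0.001, 0.0], [0.0, -0.0, -1.0]]
wrist_force: [-1.2, -0.2, -0.8]
grip_width: 0.1
scene 2.1 12.0
scene 1.94 7.0
[([268.3, 188.5], [453.2, -23.9]), ([245.7, 199.6], [510.1, -22.3]), ([239.3, 227.9], [571.4, 37.6]), ([190.8, 225.4], [630.4, -21.2]), ([295.4, 243.6], [527.5, 127.7])]
loupe [0.31 0.74] 0.76
v [ 0.06 -0.03] 1.06
side 1.08 5.3
side 0.99 5.0
[([205.4, 175.7], [594.2, -25.0]), ([191.1, 198.8], [577.6, 40.0]), ([258.2, 200.2], [472.8, -25.6]), ([277.7, 209.4], [431.1, -25.7]), ([177.9, 241.2], [533.5, 130.2])]
loupe [0.05 0.07] 0.83
v [-0.07 -0.11] 0.95
wrist 1.71 15.3
wrist 0.51 2.3
```

Everything is at rest. The bushings, loupe and V-block are where they began, to within a pixel. Handing in.

```bash
python3 -c "
from workcell import close_job
print(close_job())"
```

```text
the job is handed in; nothing more can be done
None
```

All four collars are in the trough and the job was handed in at about 27 s of the 51 s allowed. No verdict was given. I swept two collars singly and collar_1 with collar_4 in one sweep, fingers closed, never pinching or lifting one.

**Last checks:**
- **Collars:** three lie flat on the trough floor. One of the pair stands on edge against the deck wall, its centre at about 25–26 mm against a limit of 30 mm. I left it because nudging it risked more than it gained. It did not move over a second's wait.
- **Bushings:** image positions unchanged from the start to within 0.3 pixel in both views.
- **Loupe and V-block:** shifts of about 0.1 pixel or less, apart from the loupe in the scene view, which showed 0.8 pixel (within about 2 mm) where the side view showed 0.1.
- **Robot:** clear of everything, with about 1 N at the wrist.

**What disagreed or went wrong:**
- **Height reading:** the reported TCP height did not match the fingertips, which sat about 33 mm higher. My first sweep therefore passed over the collar without touching it.
- **Deck contact:** my camera estimate of that offset (40 mm) was too large, so the fingertips pressed the deck at about 71 N for roughly a second. During that second they also began pushing the first collar, with 14 N sideways at the wrist. I take that to be mostly deck friction, but could not measure the force on the collar itself. I then raised the tool and swept clear of the deck, with no notable force after that.

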